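Restock a display tray with boxed hinges and clamp the divider

TASK

Restock the small display tray on the shelf: swing its cam lever up, slide the divider well back (over 180 mm from the end stop), and stand every boxed hinge pack that lies on the shelf upright on its small end in the tray, in one row between the end stop and the divider with the wide faces towards the stop. Then, with the lever still up, slide the divider along until the row is snug against the stop, and swing the lever down again to lock it. Leave the loose door hardware at the back of the shelf where it is.

Things in the scene. Friction and masses are not known exactly. Their poses are not given: they have to be found in the camera images.
- tray: fixed steel tray: base plate 110 mm (x) by 340 mm (y), 10 mm thick, packs stand on its top. Origin: centre of the plate's underside, on the shelf; z up, y along the tray from the end stop towards the open end. The end stop is an upright plate 56 mm wide (x), 12 mm thick, its top 95 mm above the shelf, its inner face at y = -158 mm. No side walls.
- divider (a joint): the divider's slide along the tray's +y, 0 to 0.245 m: the clear gap between the end stop and the divider's face. It starts between 0.02 and 0.10, locked while the lever is down (friction of the cam); with the lever up it slides with 2 N and can be dragged by the pinched lever.
- divider_face (a point): foot of the divider's face that looks to the stop (-y), mid-width, on the tray's top; axes as the tray's. The divider is an upright plate 56 mm wide, 8 mm thick, 73 mm high over the tray, with a low carriage block (56 mm wide, 60 mm long, 23 mm high) behind it (+y) that bears the lever.
- lever (a joint): the cam lever's hinge: 0 = down, level, pointing to the tray's -x (locked); grows as the free end swings up, up to 1.25 rad (free). Locked below 0.12, free above about 0.3. It stays where it is left (0.08 N m of friction; up to about 1 N m near the down end).
- lever_pivot (a point): the lever's hinge axis (parallel to the tray's y), 35 mm behind the divider's face and 42 mm above the tray's top; axes as the tray's.
- lever_grip (a point): point to pinch on the black lever, 75 mm from the pivot; the lever is a bar 16 mm wide (along the tray's y), 12 mm deep, its end 96 mm from the pivot. Its point's own axes turn with the lever: -x points to the free end.
- packA: boxed hinge pack, a closed cardboard carton 100 mm (its x) by 64 mm (its y) by 34 mm thick (its z), about 0.2 kg, a paper label with a steel hinge on one wide face. Origin at the carton's centre. It starts lying flat on the shelf, origin 17 mm up. May be absent.
- packB: boxed hinge pack, a closed cardboard carton 100 mm (its x) by 64 mm (its y) by 34 mm thick (its z), about 0.2 kg, a paper label with a steel hinge on one wide face. Origin at the carton's centre. It starts lying flat on the shelf, origin 17 mm up. May be absent.
- packC: boxed hinge pack, a closed cardboard carton 100 mm (its x) by 64 mm (its y) by 34 mm thick (its z), about 0.2 kg, a paper label with a steel hinge on one wide face. Origin at the carton's centre. It starts lying flat on the shelf, origin 17 mm up. May be absent.
- packD: boxed hinge pack, a closed cardboard carton 100 mm (its x) by 64 mm (its y) by 34 mm thick (its z), about 0.2 kg, a paper label with a steel hinge on one wide face. Origin at the carton's centre. It starts lying flat on the shelf, origin 17 mm up. May be absent.
- passage_lever: a matte black passage door lever, 140 x 52 mm and 59 mm high, lying on the shelf; origin at the centre of its foot. Not to be moved.
- hinge: an opened flat chrome butt hinge, 100 x 75 mm, 10 mm high; origin at the centre of its foot. Not to be moved.
- pull1: a pewter bow drawer pull, 110 mm long, 36 mm high; origin at the centre of its foot. Not to be moved.
- pull2: a second pewter drawer pull like the first; origin at the centre of its foot. Not to be moved.

How it is judged:
On the way, in this order (a step that is already met when the one before it is completed fails the run):
1. the lever is swung up past 0.9 rad, which frees the divider (value of joint lever above 0.9 rad), for 0.2 s.
2. the divider is slid back until it is more than 180 mm from the end stop (value of joint divider above 0.18 m), for 0.2 s.
3. with the divider still more than 160 mm from the stop, every pack stands upright on a small end (100 mm edge vertical) on the tray, in line between stop and divider, wide faces towards the stop (value of joint divider above 0.16 m and angle between the x axis of each of packA, packB, packC, packD and the z axis of tray, either way round below 0.12 rad and angle between the z axis of each of packA, packB, packC, packD and the y axis of tray, either way round below 0.2 rad and z of packA in the frame of tray between 0.054 and 0.066 m and x of packA in the frame of tray between -0.02 and 0.02 m and y of each of packA, packB, packC, packD in the frame of tray above -0.15 m and y of each of packA, packB, packC, packD in the frame of divider_face below -0.01 m and z of packB in the frame of tray between 0.054 and 0.066 m and x of packB in the frame of tray between -0.02 and 0.02 m and z of packC in the frame of tray between 0.054 and 0.066 m and x of packC in the frame of tray between -0.02 and 0.02 m and z of packD in the frame of tray between 0.054 and 0.066 m and x of packD in the frame of tray between -0.02 and 0.02 m), for 0.3 s.
4. with the lever still up (over 0.5 rad), the divider is slid up until the packs stand snug between it and the stop: at most 12 mm of play in the whole row (value of joint lever above 0.5 rad and angle between the x axis of each of packA, packB, packC, packD and the z axis of tray, either way round below 0.12 rad and angle between the z axis of each of packA, packB, packC, packD and the y axis of tray, either way round below 0.2 rad and z of packA in the frame of tray between 0.054 and 0.066 m and x of packA in the frame of tray between -0.02 and 0.02 m and y of each of packA, packB, packC, packD in the frame of tray above -0.15 m and y of each of packA, packB, packC, packD in the frame of divider_face below -0.01 m and z of packB in the frame of tray between 0.054 and 0.066 m and x of packB in the frame of tray between -0.02 and 0.02 m and z of packC in the frame of tray between 0.054 and 0.066 m and x of packC in the frame of tray between -0.02 and 0.02 m and z of packD in the frame of tray between 0.054 and 0.066 m and x of packD in the frame of tray between -0.02 and 0.02 m and value of joint divider below 0.148 m and (value of joint divider below 0.114 m or height (world z) of packA above -5 m) and (value of joint divider below 0.114 m or height (world z) of packB above -5 m) and (value of joint divider below 0.114 m or height (world z) of packC above -5 m) and (value of joint divider below 0.114 m or height (world z) of packD above -5 m)), for 0.2 s.
At the end, for the whole second after the job is handed in: Every pack stands at rest on a small end in the tray: long edge within 7 degrees of vertical, wide faces square to the row within 11, centre within 20 mm of the tray's middle line; play in the row at most 12 mm (gap under 114 mm for three packs, 148 mm for four); lever down (below 0.12 rad) (value of joint lever below 0.12 rad and angle between the x axis of each of packA, packB, packC, packD and the z axis of tray, either way round below 0.12 rad and angle between the z axis of each of packA, packB, packC, packD and the y axis of tray, either way round below 0.2 rad and z of packA in the frame of tray between 0.054 and 0.066 m and x of packA in the frame of tray between -0.02 and 0.02 m and y of each of packA, packB, packC, packD in the frame of tray above -0.15 m and y of each of packA, packB, packC, packD in the frame of divider_face below -0.01 m and z of packB in the frame of tray between 0.054 and 0.066 m and x of packB in the frame of tray between -0.02 and 0.02 m and z of packC in the frame of tray between 0.054 and 0.066 m and x of packC in the frame of tray between -0.02 and 0.02 m and z of packD in the frame of tray between 0.054 and 0.066 m and x of packD in the frame of tray between -0.02 and 0.02 m and value of joint divider below 0.148 m and (value of joint divider below 0.114 m or height (world z) of packA above -5 m) and (value of joint divider below 0.114 m or height (world z) of packB above -5 m) and (value of joint divider below 0.114 m or height (world z) of packC above -5 m) and (value of joint divider below 0.114 m or height (world z) of packD above -5 m) and linear speed of each of packA, packB, packC, packD below 0.02 m/s); the robot touches nothing.
It fails at once if the loose door hardware (passage lever, hinge, two pulls) is moved by more than 30 mm (distance of any of passage_lever, hinge, pull1, pull2 from where it was at the start of the episode above 0.03 m).
Of packA, packB, packC, packD only 3 to 4 are there at a start; the rules pass over those that are not, and their reading is None.
At some moment in a run one of packA, packB, packC, packD may be knocked a few centimetres aside while the robot is not near it.
Once in a run the grip may slacken for a moment while it holds something.
It also fails if it takes over 210 s, if anything falls off the work surface, if the arm or the gripper's body presses on something with over 40 N, if the wrist force passes 120 N, or if a joint passes its speed limit or range.

ROBOT

A 7-joint arm with a two-finger parallel gripper is mounted at the origin on the work surface. World frame = base frame: x ahead of the robot, y to its left, z up, the work surface at z = 0. Lengths are in m, angles in rad, forces in N, time in s.
With the tool pointing down it reaches from about 0.425 to 0.95 m from the base axis. Payload 16.7 kg.
Tool frame: the origin (TCP) lies midway between the tips of the shut fingers; the grasp point (between the pads) lies 19 mm behind it; z points along the fingers, y is the line along which they close (so a half turn about z gives the same grasp; the last joint's range is limited). The gripper opens to 94 mm and grips with 3 to 60 N. Pads are 16 mm wide; open, the fingers measure 119 mm over their backs; the gripper's body (75 mm by 177 mm) begins 78 mm behind the grasp point.
Start: joints at [-1.409, 0.426, 0.074, 1.606, -0.034, 1.111, -0.067], TCP at [0.206, 0.643, 0.205] pointing down, gripper open.
Joint ranges: [-2.85, 2.85], [-0.5, 2.14], [-1.23, 1.37], [0.21, 2.46], [-1.02, 4.16], [0.16, 2.05], [-2.73, 2.73]. Speed limits (rad/s): [1.89, 1.89, 2.39, 2.39, 3.01, 3.01, 3.01].

INTERFACE

Orientations are given as a rotation vector (axis times angle).
In Python, from cell import arm, get_image, calibration gives the robot as it stands.
- The arm moves only by the tool send_rows, never from a script. Its argument "rows" is a list of rows, each an object with "delta_pos": the shift along the tool's x, y, z normalised to -1 to 1, where 1 is 300 mm, a list of three; "turn": the turn, a rotation vector about the tool's x, y, z normalised to -1 to 1, where 1 is 120 degrees, a list of three. In form: [{"delta_pos": [x, y, z], "turn": [ax, ay, az]}, ...]. A call has 1 to 20 rows; each row is the pose to reach, as a shift and turn from the pose commanded when the call began, along the tool's axes at that moment; what a row does not reach only later rows make up. A row lasts 1/10 s, in which the tool goes at most 50 mm and 8.59 degrees, less where a joint would pass 70% of its speed; a pose out of reach is approached as far as the arm can. A call with a number of a shift or a turn outside -1 to 1 is refused whole. A call with a gripper value outside its range is refused whole. "jaw" is the closure, from -1 (fully open) to 1 (shut), set as the call begins (left out, the last holds). The fingers move at their own pace and stop on an object; "force" is the grip in N (left out, the last holds). Time passes only in rows, so rows that repeat a pose let the fingers close. It gives the time, the measured TCP pose, the force, the opening and the grip force at its end, in the units of the state.
- arm.observe(): the state, without advancing time (a new reading comes with each control period).
- get_image(name): name is "scene" or "top" or "wrist"; returns the picture (400x640x3 uint8, red, green, blue); there is no depth.
- calibration(name): a dict with "vfov" (degrees; the focal length in pixels is half the picture's height over the tangent of half this angle, whatever the lens; pixels are square), "cx", "cy" (the principal point, pixels), "R" (3x3) and "t" (3): a world point X has camera coordinates R X + t. Camera axes: x right, y down, z forward; pixel columns grow to the right and rows downward; lengths in m; the calibration is good to about 2 mm. The wrist camera is an equidistant fisheye: a pixel r from the principal point sees the ray r / f radians off the axis. A picture is of the moment at which its call begins: read the wrist's pose just before it. calibration takes no time and is no camera call; for the wrist camera it gives the pose at the moment of the call.
- arm.close_job(): hands the job in; it is judged then, once.
The state is a dict: "time": time; "q": joint angles; "qd": joint speeds; "tau": joint torques, N m; "tcp_pos": TCP position; "ee_rot": TCP orientation; "contact_force": force on the tool from outside, world axes, zero at the start; "torque": the same for the moment, N m; "grip_width": finger opening in m; "grip_force": force on a finger pad.
Only numpy, scipy, OpenCV 4.12 (cv2) and the standard library are available. Lean on these libraries where they do the work, as an engineer would, in place of code of your own. Each camera call takes 0.05 s, during which the arm holds its last target. There are 200 camera calls.

## Working session

There is one attempt and no reset: what is moved stays moved. The work goes in short steps, Python scripts to look and compute and a tool call to move; the robot and the scene stay as the last step left them, time stands still between calls to the robot, and variables do not carry over. Pictures are saved under pics/ and viewed, at most 14 in all, crops included, and the job is handed in when it is done.

Besides the shell and the picture viewer there is one more tool, called after ">>>" as name([rows], argument=value, ...), one row to a line, values as JSON. send_rows: Moves the arm, as the interface text tells. Scaled input: -1 to 1 covers 300 mm each way for a shift and 120 degrees each way for a turn. Its arguments: {"type":"object","properties":{"rows":{"type":"array","items":{"type":"object","properties":{"delta_pos":{"type":"array","items":{"type":"number"}},"turn":{"type":"array","items":{"type":"number"}}}}},"jaw":{"type":"number"},"force":{"type":"number"}},"required":["rows"]}

```bash
ls; mkdir -p pics
python3 - <<'E'
from cell import arm,get_image,calibration
import cv2,numpy as np
print(arm.observe())
for n in("scene","top"):
    im=get_image(n);cv2.imwrite(f"pics/{n}0.png",im[:,:,::-1]);c=calibration(n);print(n,c)
E
```

```text
pics
{'time': 0.0, 'q': array([-1.40948106,  0.42674947,  0.07383767,  1.60665177, -0.03410063,
        1.11079204, -0.06708168]), 'qd': array([-1.21099099e-03,  9.89474017e-05,  1.03218931e-03,  3.87570388e-04,
       -1.23357421e-03, -1.44740404e-03, -4.53385057e-04]), 'tau': array([-2.04691778e-04, -9.35823083e+01,  3.66677016e+00, -4.54213858e+01,
       -4.88717202e-02,  1.98779820e-02,  7.48385401e-05]), 'tcp_pos': array([0.20632045, 0.6422056 , 0.20474382]), 'ee_rot': array([-4.86251556e-01, -3.10361844e+00,  2.09970369e-03]), 'contact_force': array([-0.35828812, -0.13549787, -0.26594955]), 'torque': array([ 0.0136544 , -0.01230127, -0.00226174]), 'grip_force': 0.0, 'grip_width': 0.09420244050747277}
scene {'vfov': 51.3207197693157, 'cx': 304.21563484246474, 'cy': 196.74488587539363, 'R': array([[-0.25749773,  0.96599344,  0.02348579],
       [ 0.56182928,  0.16944889, -0.80971287],
       [-0.78615697, -0.19530422, -0.58635611]]), 't': array([ 0.22129269, -0.26341062,  1.31454516])}
top {'vfov': 45.16515993465468, 'cx': 322.86059233990756, 'cy': 199.49507384080073, 'R': array([[-0.02210415, -0.9996609 , -0.01376545],
       [-0.99249906,  0.02359756, -0.11995321],
       [ 0.12023737,  0.01101074, -0.99268411]]), 't': array([-0.05295378,  0.60742317,  1.21219041])}
```

View pics/top0.png

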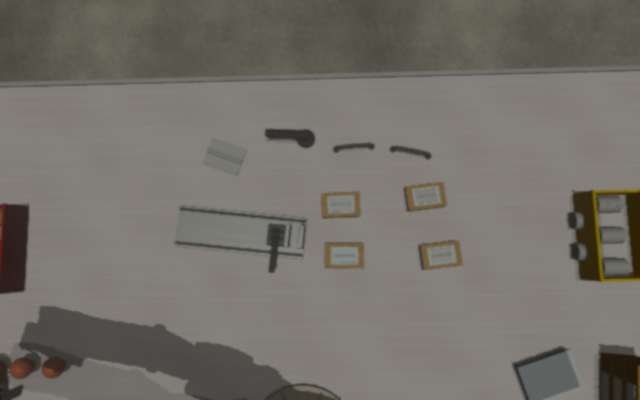

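View pics/scene0.png

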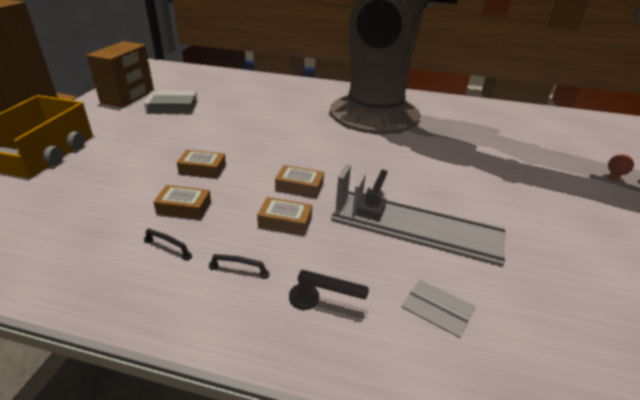

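The top view shows four packs at (341,205), (345,255), (425,196) and (441,255). The tray is at cols 175–305 with its stop on the right, and the lever is at about (273,255). The loose hardware sits along the row at about 150. Next I'll measure.

```bash
cat > h.py <<'E'
from cell import arm,get_image,calibration
import cv2,numpy as np
from scipy.spatial.transform import Rotation as Ro
def ray(n,px,c=None):
    c=c or calibration(n);f=200/np.tan(np.radians(c['vfov'])/2)
    px=np.atleast_2d(np.asarray(px,float));d=(px-[c['cx'],c['cy']])/f
    if n=='wrist':
        r=np.linalg.norm(d,axis=1,keepdims=True);v=np.hstack([d/np.maximum(r,1e-9)*np.sin(r),np.cos(r)])
    else: v=np.hstack([d,np.ones((len(d),1))])
    R=np.array(c['R']);return -R.T@np.array(c['t']),v@R
def onz(n,px,z,c=None):
    o,v=ray(n,px,c);return o+v*((z-o[2])/v[:,2:])
def proj(n,X,c=None):
    c=c or calibration(n);f=200/np.tan(np.radians(c['vfov'])/2)
    p=np.atleast_2d(X)@np.array(c['R']).T+np.array(c['t'])
    if n=='wrist':
        r=np.linalg.norm(p[:,:2],axis=1,keepdims=True);th=np.arctan2(r[:,0],p[:,2])[:,None];return th*p[:,:2]/r*f+[c['cx'],c['cy']]
    return p[:,:2]/p[:,2:]*f+[c['cx'],c['cy']]
def packs(im):
    h=cv2.cvtColor(im,cv2.COLOR_RGB2HSV);m=((h[...,0]<25)&(h[...,1]>110)&(h[...,2]>50)).astype(np.uint8)
    cs,_=cv2.findContours(m,cv2.RETR_EXTERNAL,cv2.CHAIN_APPROX_NONE);out=[]
    for k in cs:
        a=cv2.contourArea(k)
        if 400<a<3000:out.append(k[:,0,:])
    return out
E
python3 - <<'E'
from h import *
im=cv2.imread('pics/top0.png')[:,:,::-1].copy()
for k in packs(im):
    P=onz('top',k,0.034)[:,:2].astype(np.float32)
    (c,s,a)=cv2.minAreaRect(P*1000);
    if s[0]<s[1]: a-=90   # a: direction of long side from x axis
    print('pack',np.round(c),np.round(s),'long dir',round(a,1))
cv2.imwrite('pics/traycrop.png',cv2.resize(im[190:285,165:320,::-1],None,fx=5,fy=5,interpolation=cv2.INTER_CUBIC))
E
```

```text
(no output)
```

View pics/traycrop.png

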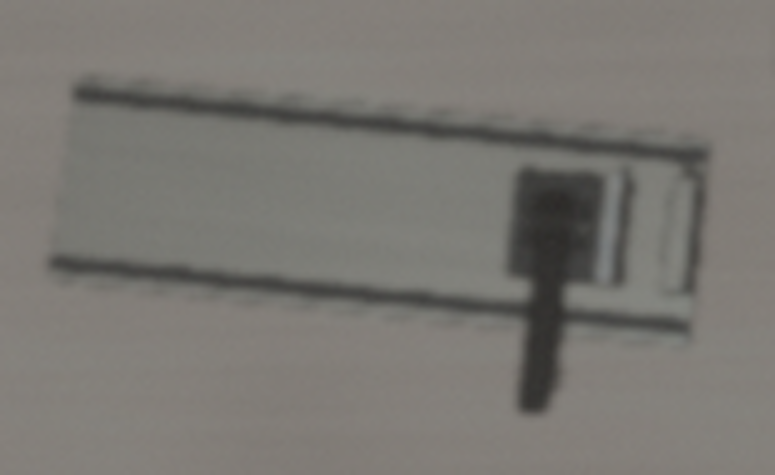

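The tray plate corners in the crop are (75,93), (708,154), (52,262) and (688,327). The divider top strip is near x≈612, and the lever tip is at (533,408).

```bash
sed -i 's/400<a<3000/500<a<3000/; s/>110)&(h\[...,2\]>50/>60)\&(h[...,2]>40/' h.py
python3 - <<'E'
from h import *
im=cv2.imread('pics/top0.png')[:,:,::-1].copy()
print(cv2.cvtColor(im,cv2.COLOR_RGB2HSV)[[196,205,240,255],[325,325,340,363]])
for k in packs(im):
    P=onz('top',k,0.034)[:,:2].astype(np.float32)
    (c,s,a)=cv2.minAreaRect(P*1000);
    if s[0]<s[1]: a-=90
    print('pack',np.round(c),np.round(s),'long dir',round(a,1))
f=lambda p:np.array(p)/5+[165,190]-.4
T=onz('top',f([(75,93),(708,154),(52,262),(688,327)]),.01)*1000;print('plate',T.round(),T.mean(0).round())
d=(T[0]-T[1]+T[2]-T[3])/2;print('len',d,np.degrees(np.arctan2(d[1],d[0])),np.linalg.norm(d), (T[0]+T[1]-T[2]-T[3])/2)
y=d/np.linalg.norm(d);
D=onz('top',f([(618,172),(612,283)]),.083)*1000;print('div face top',D.round(),'gap',((D-T.mean(0))[:,:2]@y[:2])+158)
S=onz('top',f([(690,178),(684,290)]),.095)*1000;print('stop outer top',S.round(),((S-T.mean(0))[:,:2]@y[:2])+158)
L=onz('top',f([(545,300),(533,408)]),.058)*1000;print('lever',L.round(),((L-T.mean(0))[:,:2]@y[:2])+158)
E
```

```text
[[ 18 114 116]
 [ 18 116 117]
 [ 15  20 130]
 [ 17  78 121]]
pack [ 462. -118.] [98. 61.] long dir 88.7
pack [ 457. -364.] [ 64. 102.] long dir -84.5
pack [503. 738.] [231.  71.] long dir 3.4
pack [ 593. -112.] [64. 99.] long dir -89.1
pack [ 499. -796.] [171. 235.] long dir -1.4
pack [ 609. -333.] [ 64. 102.] long dir -84.2
plate [[595. 314.  10.]
 [555. -21.  10.]
 [506. 325.  10.]
 [464.  -9.  10.]] [530. 152.  10.]
len [ 40.85383076 335.19939136   0.        ] 83.051109001014 337.67982980118165 [ 89.84457872 -11.51349811   0.        ]
div face top [[541.  20.  83.]
 [486.  24.  83.]] gap [28.16681953 25.20983472]
stop outer top [[536. -16.  95.]
 [482. -12.  95.]] [ -8.52976954 -11.31064008]
lever [[479.  60.  58.]
 [425.  66.  58.]] [60.20833608 60.2115818 ]
```

```bash
cat >> h.py <<'E'
C=np.array([.530,.152]);TA=np.radians(83.05-90)
tx=np.array([np.cos(TA),np.sin(TA),0]);ty=np.array([-np.sin(TA),np.cos(TA),0])
def tray(x,g,z):  # g: distance from the stop face
    return np.array([*C,0])+tx*x+ty*(g-.158)+[0,0,z]
def go(p,az,lean=0,grasp=True):
    """p grasp point, az azimuth (deg) of the tool y, lean deg: handle leaned about tool y"""
    a=np.radians(az);y=np.array([np.cos(a),np.sin(a),0])
    z=Ro.from_rotvec(y*np.radians(lean)).apply([0,0,-1.]);R=np.c_[np.cross(y,z),y,z]
    s=arm.observe();R0=Ro.from_rotvec(s['ee_rot']).as_matrix()
    t=np.asarray(p)+(.019*z if grasp else 0)
    d=R0.T@(t-s['tcp_pos'])/.3;w=np.degrees(Ro.from_matrix(R0.T@R).as_rotvec())/120
    print('pos',d.round(3),'turn',w.round(3))
def st():
    s=arm.observe();R=Ro.from_rotvec(s['ee_rot']).as_matrix()
    print('t',round(s['time'],2),'grasp',((s['tcp_pos']-.019*R[:,2])*1000).round(1),'y',R[:,1].round(3),'z',R[:,2].round(3),'F',s['contact_force'].round(1),'w',round(s['grip_width']*1000,1),'gf',round(s['grip_force'],1),'q',s['q'].round(2))
E
python3 - <<'E'
from h import *
g=tray(-.075,.060,.15);print(g);go(g,83.05);st()
E
```

```text
[0.44369278 0.06379533 0.15      ]
pos [-1.343 -1.594  0.248] turn [-0.001 -0.    -0.09 ]
t 0.1 grasp [206.3 642.3 223.9] y [ 0.306  0.952 -0.001] z [-0.    -0.001 -1.   ] F [-0.1 -1.4  0.3] w 93.7 gf 0.0 q [-1.41  0.43  0.07  1.61 -0.03  1.11 -0.07]
```

>>> send_rows([
  {"delta_pos": [-0.67, -0.8, 0], "turn": [0, 0, -0.09]},
  {"delta_pos": [-0.67, -0.8, 0], "turn": [0, 0, -0.09]},
  {"delta_pos": [-0.67, -0.8, 0], "turn": [0, 0, -0.09]},
  {"delta_pos": [-0.67, -0.8, 0], "turn": [0, 0, -0.09]},
  {"delta_pos": [-0.67, -0.8, 0], "turn": [0, 0, -0.09]},
  {"delta_pos": [-0.67, -0.8, 0], "turn": [0, 0, -0.09]},
  {"delta_pos": [-0.67, -0.8, 0], "turn": [0, 0, -0.09]},
  {"delta_pos": [-0.67, -0.8, 0], "turn": [0, 0, -0.09]},
  {"delta_pos": [-0.67, -0.8, 0], "turn": [0, 0, -0.09]},
], jaw=-1, force=30)

```text
time: 1.0
tcp_pos: [0.3241, 0.3535, 0.2056]
ee_rot: [-0.191, -3.136, -0.001]
contact_force: [-0.5, 1.2, -0.6]
grip_width: 0.0937
grip_force: 0.0
```

Run:
```python
from h import *
go(tray(-.075,.060,.15),83.05);st()
```

```text
pos [-0.513 -0.91   0.248] turn [ 0. -0. -0.]
t 1.0 grasp [324.1 353.5 224.6] y [0.122 0.993 0.   ] z [-0.  0. -1.] F [-0.5  1.2 -0.6] w 93.7 gf 0.0 q [-1.09  0.1   0.14  2.04 -0.02  1.    0.5 ]
```

>>> send_rows([
  {"delta_pos": [-0.51, -0.91, 0.24], "turn": [0, 0, 0]},
  {"delta_pos": [-0.51, -0.91, 0.24], "turn": [0, 0, 0]},
  {"delta_pos": [-0.51, -0.91, 0.24], "turn": [0, 0, 0]},
  {"delta_pos": [-0.51, -0.91, 0.24], "turn": [0, 0, 0]},
  {"delta_pos": [-0.51, -0.91, 0.24], "turn": [0, 0, 0]},
  {"delta_pos": [-0.51, -0.91, 0.24], "turn": [0, 0, 0]},
  {"delta_pos": [-0.51, -0.91, 0.24], "turn": [0, 0, 0]},
  {"delta_pos": [-0.51, -0.91, 0.24], "turn": [0, 0, 0]},
  {"delta_pos": [-0.51, -0.91, 0.24], "turn": [0, 0, 0]},
  {"delta_pos": [-0.51, -0.91, 0.24], "turn": [0, 0, 0]},
])

```text
time: 2.0
tcp_pos: [0.4429, 0.0648, 0.1335]
ee_rot: [-0.188, -3.136, -0.0]
contact_force: [-0.3, 0.4, 0.5]
grip_width: 0.0936
grip_force: 0.0
```

Run:
```python
from h import *
go(tray(-.075,.060,.052),83.05);st()
c=calibration('wrist');im=get_image('wrist');cv2.imwrite('pics/w1.png',im[:,:,::-1])
for n,X in dict(piv=tray(0,.06,.052),grip=tray(-.075,.06,.052),tip=tray(-.096,.06,.052),div=tray(.028,.025,.083),stop=tray(.028,0,.095),c1=tray(.055,-.012,.01),c2=tray(-.055,-.012,.01)).items(): print(n,proj('wrist',X,c).round())
```

```text
pos [-0.003 -0.003  0.335] turn [ 0.    -0.     0.001]
t 2.0 grasp [442.9  64.8 152.5] y [0.12  0.993 0.   ] z [-0.  0. -1.] F [-0.3  0.4  0.5] w 93.6 gf 0.0 q [-0.68  0.14  0.43  2.19 -0.08  0.82  1.25]
piv [[317. 284.]]
grip [[317. 207.]]
tip [[317. 183.]]
div [[278. 326.]]
stop [[248. 333.]]
c1 [[255. 307.]]
c2 [[247. 216.]]
```

View pics/w1.png

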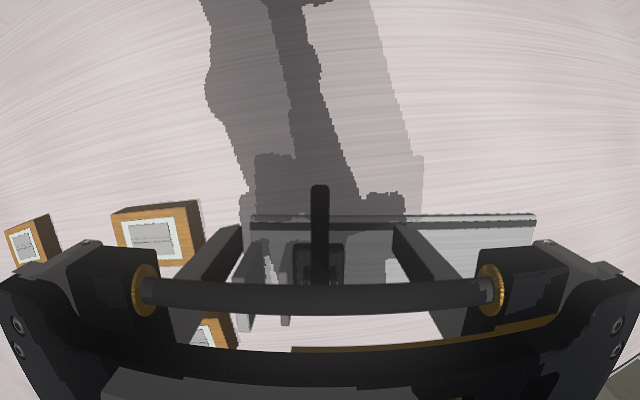

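The wrist view shows the lever tip at (319,185) and the tray edge corner at (251,216). Both are within 4 px of prediction, so I'll descend and pinch.

>>> send_rows([
  {"delta_pos": [0, 0, 0.1], "turn": [0, 0, 0]},
  {"delta_pos": [0, 0, 0.2], "turn": [0, 0, 0]},
  {"delta_pos": [0, 0, 0.3], "turn": [0, 0, 0]},
  {"delta_pos": [0, 0, 0.335], "turn": [0, 0, 0]},
  {"delta_pos": [0, 0, 0.335], "turn": [0, 0, 0]},
])

```text
time: 2.55
tcp_pos: [0.4421, 0.0634, 0.0323]
ee_rot: [-0.19, -3.134, 0.002]
contact_force: [-0.0, 0.3, -0.1]
grip_width: 0.0941
grip_force: 0.0
```

>>> send_rows([
  {"delta_pos": [0, 0, 0], "turn": [0, 0, 0]},
  {"delta_pos": [0, 0, 0], "turn": [0, 0, 0]},
  {"delta_pos": [0, 0, 0], "turn": [0, 0, 0]},
  {"delta_pos": [0, 0, 0], "turn": [0, 0, 0]},
  {"delta_pos": [0, 0, 0], "turn": [0, 0, 0]},
  {"delta_pos": [0, 0, 0], "turn": [0, 0, 0]},
  {"delta_pos": [0, 0, 0], "turn": [0, 0, 0]},
  {"delta_pos": [0, 0, 0], "turn": [0, 0, 0]},
], jaw=1, force=30)

```text
time: 3.35
tcp_pos: [0.4429, 0.063, 0.033]
ee_rot: [-0.192, -3.136, 0.0]
contact_force: [-0.9, -1.1, -0.7]
grip_width: 0.0336
grip_force: 0.0
```

Run:
```python
from h import *
st()
R0=Ro.from_rotvec(arm.observe()['ee_rot']).as_matrix()
for th in np.arange(.1,1.25,.1).tolist()+[1.2]:
    v=tx*(.075*(1-np.cos(th)))+np.array([0,0,.075*np.sin(th)]);print(round(th,2),(R0.T@v/.3).round(3))
```

```text
t 3.35 grasp [442.9  63.   52. ] y [ 0.122  0.993 -0.   ] z [-0. -0. -1.] F [-0.9 -1.1 -0.7] w 33.6 gf 0.0 q [-0.61  0.33  0.37  2.26 -0.22  0.58  1.38]
0.1 [-0.001 -0.    -0.025]
0.2 [-0.005  0.    -0.05 ]
0.3 [-0.011  0.    -0.074]
0.4 [-0.02   0.    -0.097]
0.5 [-0.031  0.    -0.12 ]
0.6 [-0.044  0.    -0.141]
0.7 [-0.059  0.    -0.161]
0.8 [-0.076  0.    -0.179]
0.9 [-0.095  0.    -0.196]
1.0 [-0.115  0.    -0.21 ]
1.1 [-0.137  0.    -0.223]
1.2 [-0.159  0.    -0.233]
1.2 [-0.159  0.    -0.233]
```

>>> send_rows([
  {"delta_pos": [0, 0, 0], "turn": [0, 0, 0]},
  {"delta_pos": [0, 0, 0], "turn": [0, 0, 0]},
  {"delta_pos": [0, 0, 0], "turn": [0, 0, 0]},
  {"delta_pos": [0, 0, 0], "turn": [0, 0, 0]},
])

```text
time: 3.75
tcp_pos: [0.4433, 0.0652, 0.0331]
ee_rot: [0.189, 3.135, 0.003]
contact_force: [0.3, 16.3, -5.3]
grip_width: 0.0161
grip_force: 30.0
```

>>> send_rows([
  {"delta_pos": [0, 0, -0.012], "turn": [0, 0, 0]},
  {"delta_pos": [-0.001, 0, -0.025], "turn": [0, 0, 0]},
  {"delta_pos": [-0.003, 0, -0.038], "turn": [0, 0, 0]},
  {"delta_pos": [-0.005, 0, -0.05], "turn": [0, 0, 0]},
  {"delta_pos": [-0.008, 0, -0.062], "turn": [0, 0, 0]},
  {"delta_pos": [-0.011, 0, -0.074], "turn": [0, 0, 0]},
  {"delta_pos": [-0.02, 0, -0.097], "turn": [0, 0, 0]},
  {"delta_pos": [-0.031, 0, -0.12], "turn": [0, 0, 0]},
])

```text
time: 4.55
tcp_pos: [0.452, 0.0617, 0.0695]
ee_rot: [-0.192, -3.135, 0.0]
contact_force: [0.3, -2.5, -6.3]
grip_width: 0.0157
grip_force: 30.0
```

>>> send_rows([
  {"delta_pos": [-0.013, 0, -0.021], "turn": [0, 0, 0]},
  {"delta_pos": [-0.028, 0, -0.041], "turn": [0, 0, 0]},
  {"delta_pos": [-0.045, 0, -0.059], "turn": [0, 0, 0]},
  {"delta_pos": [-0.064, 0, -0.076], "turn": [0, 0, 0]},
  {"delta_pos": [-0.084, 0, -0.09], "turn": [0, 0, 0]},
  {"delta_pos": [-0.106, 0, -0.103], "turn": [0, 0, 0]},
  {"delta_pos": [-0.122, 0, -0.11], "turn": [0, 0, 0]},
  {"delta_pos": [-0.122, 0, -0.11], "turn": [0, 0, 0]},
  {"delta_pos": [-0.122, 0, -0.11], "turn": [0, 0, 0]},
  {"delta_pos": [-0.122, 0, -0.11], "turn": [0, 0, 0]},
])

```text
time: 5.55
tcp_pos: [0.489, 0.0574, 0.1023]
ee_rot: [0.192, 3.135, 0.0]
contact_force: [-4.4, -0.9, 3.1]
grip_width: 0.0156
grip_force: 30.0
```

Run:
```python
from h import *
st();p=arm.observe()
s=p['tcp_pos']+[0,0,.019]-tray(0,.06,.052);print('lever angle',np.arctan2(s[2],-s@tx))
R0=Ro.from_rotvec(p['ee_rot']).as_matrix();print((R0.T@(ty*.21)/.3).round(3))
cv2.imwrite('pics/s2.png',get_image('scene')[100:300,250:570,::-1].repeat(2,0).repeat(2,1))
```

```text
t 5.55 grasp [489.   57.4 121.3] y [0.122 0.993 0.   ] z [ 0.  0. -1.] F [-4.4 -0.9  3.1] w 15.6 gf 30.0 q [-0.61  0.27  0.42  2.13 -0.16  0.77  1.36]
lever angle 1.1712423661107967
[0.001 0.7   0.   ]
```

View pics/s2.png

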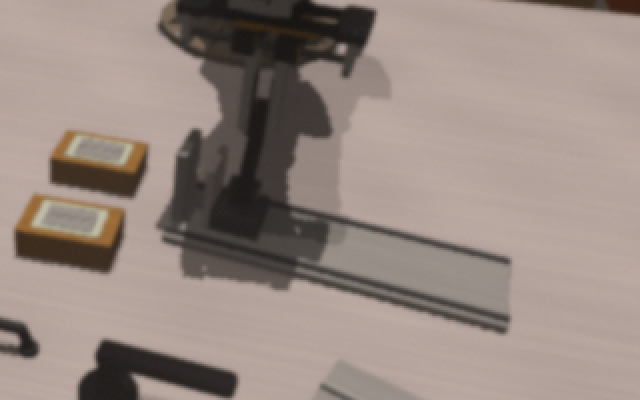

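The lever is up in the fingers, standing over the carriage at about (240,190). Next I'll drag the divider back about 207 mm.

>>> send_rows([
  {"delta_pos": [0, 0.05, 0], "turn": [0, 0, 0]},
  {"delta_pos": [0, 0.11, 0], "turn": [0, 0, 0]},
  {"delta_pos": [0, 0.17, 0], "turn": [0, 0, 0]},
  {"delta_pos": [0, 0.23, 0], "turn": [0, 0, 0]},
  {"delta_pos": [0, 0.29, 0], "turn": [0, 0, 0]},
  {"delta_pos": [0, 0.35, 0], "turn": [0, 0, 0]},
  {"delta_pos": [0, 0.41, 0], "turn": [0, 0, 0]},
  {"delta_pos": [0, 0.47, 0], "turn": [0, 0, 0]},
  {"delta_pos": [0, 0.53, 0], "turn": [0, 0, 0]},
  {"delta_pos": [0, 0.59, 0], "turn": [0, 0, 0]},
  {"delta_pos": [0, 0.65, 0], "turn": [0, 0, 0]},
  {"delta_pos": [0, 0.69, 0], "turn": [0, 0, 0]},
  {"delta_pos": [0, 0.69, 0], "turn": [0, 0, 0]},
  {"delta_pos": [0, 0.69, 0], "turn": [0, 0, 0]},
  {"delta_pos": [0, 0.69, 0], "turn": [0, 0, 0]},
])

```text
time: 7.1
tcp_pos: [0.5138, 0.2628, 0.1021]
ee_rot: [0.193, 3.136, 0.001]
contact_force: [-2.2, 1.8, 3.2]
grip_width: 0.0151
grip_force: 30.0
```

>>> send_rows([
  {"delta_pos": [0, 0, 0], "turn": [0, 0, 0]},
  {"delta_pos": [0, 0, 0], "turn": [0, 0, 0]},
  {"delta_pos": [0, 0, 0], "turn": [0, 0, 0]},
  {"delta_pos": [0, 0, 0], "turn": [0, 0, 0]},
  {"delta_pos": [0, 0, 0], "turn": [0, 0, 0]},
], jaw=-0.1)

```text
time: 7.6
tcp_pos: [0.5138, 0.2627, 0.1019]
ee_rot: [-0.192, -3.136, 0.0]
contact_force: [-0.8, -0.0, -0.2]
grip_width: 0.0507
grip_force: 0.0
```

>>> send_rows([
  {"delta_pos": [0, 0, -0.1], "turn": [0, 0, 0]},
  {"delta_pos": [0, 0, -0.2], "turn": [0, 0, 0]},
  {"delta_pos": [0, -0.4, -0.5], "turn": [0, 0, 0]},
  {"delta_pos": [0, -0.6, -0.5], "turn": [0, 0, 0]},
  {"delta_pos": [0, -0.6, -0.5], "turn": [0, 0, 0]},
  {"delta_pos": [0, -0.6, -0.5], "turn": [0, 0, 0]},
  {"delta_pos": [0, -0.6, -0.5], "turn": [0, 0, 0]},
], jaw=-1)

```text
time: 8.3
tcp_pos: [0.4923, 0.0787, 0.2546]
ee_rot: [0.203, 3.132, 0.003]
contact_force: [0.9, 1.1, 0.4]
grip_width: 0.0937
grip_force: 0.0
```

Run:
```python
from h import *
st();im=get_image('top');cv2.imwrite('pics/t3.png',cv2.resize(im[130:330,120:480,::-1],None,fx=2.2,fy=2.2,interpolation=cv2.INTER_CUBIC))
for k in packs(im):
    (c,s,a)=cv2.minAreaRect(onz('top',k,0.034)[:,:2].astype(np.float32)*1000)
    if s[0]<s[1]: a-=90
    print('pack',np.round(c),np.round(s),round(a,1))
```

```text
t 8.3 grasp [492.2  78.7 273.6] y [0.129 0.992 0.002] z [ 0.003  0.002 -1.   ] F [0.9 1.1 0.4] w 93.7 gf 0.0 q [-0.74  0.08  0.49  1.96 -0.04  1.11  1.21]
pack [ 462. -118.] [98. 61.] 88.7
pack [ 457. -365.] [ 64. 102.] -84.5
pack [503. 738.] [231.  71.] 3.4
pack [ 593. -113.] [64. 99.] -89.1
pack [ 499. -796.] [171. 235.] -1.4
pack [ 609. -333.] [ 64. 102.] -84.2
```

View pics/t3.png

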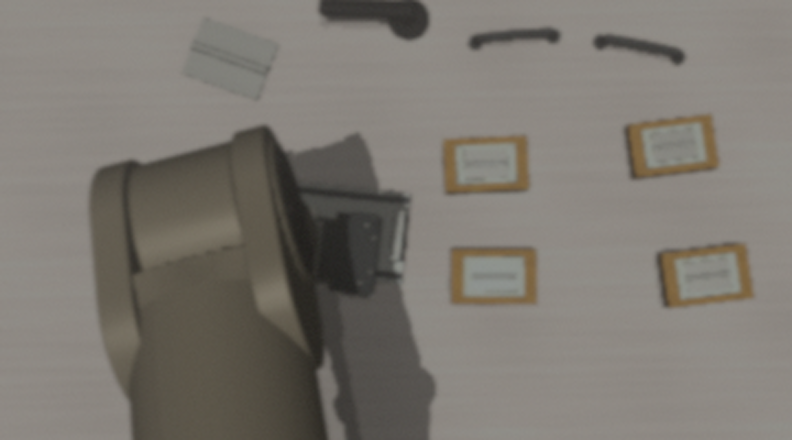

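The tray is now mostly hidden under the arm. All four packs are visible and have not moved. I'll take the first pack at (593,-113).

Run:
```python
from h import *
def pk(c,L,z):
    l=np.radians(L);go([c[0]-.033*np.cos(l),c[1]-.033*np.sin(l),z],L-90,45)
pk((.593,-.113),90.9,.15)
```

```text
pos [-0.424 -0.665  0.39 ] turn [-0.265  0.308  0.645]
```

>>> send_rows([
  {"delta_pos": [-0.42, -0.665, 0.1], "turn": [-0.265, 0.308, 0.645]},
  {"delta_pos": [-0.42, -0.665, 0.1], "turn": [-0.265, 0.308, 0.645]},
  {"delta_pos": [-0.42, -0.665, 0.1], "turn": [-0.265, 0.308, 0.645]},
  {"delta_pos": [-0.42, -0.665, 0.1], "turn": [-0.265, 0.308, 0.645]},
  {"delta_pos": [-0.42, -0.665, 0.1], "turn": [-0.265, 0.308, 0.645]},
  {"delta_pos": [-0.42, -0.665, 0.1], "turn": [-0.265, 0.308, 0.645]},
  {"delta_pos": [-0.42, -0.665, 0.2], "turn": [-0.265, 0.308, 0.645]},
  {"delta_pos": [-0.42, -0.665, 0.3], "turn": [-0.265, 0.308, 0.645]},
  {"delta_pos": [-0.42, -0.665, 0.39], "turn": [-0.265, 0.308, 0.645]},
  {"delta_pos": [-0.42, -0.665, 0.39], "turn": [-0.265, 0.308, 0.645]},
  {"delta_pos": [-0.42, -0.665, 0.39], "turn": [-0.265, 0.308, 0.645]},
  {"delta_pos": [-0.42, -0.665, 0.39], "turn": [-0.265, 0.308, 0.645]},
  {"delta_pos": [-0.42, -0.665, 0.39], "turn": [-0.265, 0.308, 0.645]},
  {"delta_pos": [-0.42, -0.665, 0.39], "turn": [-0.265, 0.308, 0.645]},
])

```text
time: 9.75
tcp_pos: [0.5931, -0.1283, 0.1352]
ee_rot: [-1.738, -1.779, -0.716]
contact_force: [-0.1, -0.8, 0.3]
grip_width: 0.0938
grip_force: 0.0
```

```bash
cat >> h.py <<'E'
def pk(c,L,z,e=.033,lean=45):
    l=np.radians(L);go([c[0]-e*np.cos(l),c[1]-e*np.sin(l),z],L-90,lean)
E
python3 - <<'E'
from h import *
st();pk((.593,-.113),90.9,.15);pk((.593,-.113),90.9,.025)
c=calibration('wrist');im=get_image('wrist');cv2.imwrite('pics/w4.png',im[:,:,::-1])
for x,y in((-.5,-.5),(.5,-.5),(.5,.5),(-.5,.5)): print(proj('wrist',[.593+.064*x,-.113+.1*y,.034],c).round())
E
```

```text
t 9.75 grasp [ 593.5 -141.6  148.7] y [ 1.     0.024 -0.001] z [-0.018  0.705 -0.709] F [-0.1 -0.8  0.3] w 93.8 gf 0.0 q [ 0.06  0.76  0.63  1.66 -0.98  1.58  1.09]
pos [-0.007  0.    -0.013] turn [-0.003  0.001  0.002]
pos [-0.301  0.001  0.282] turn [-0.003  0.001  0.002]
[[280. 320.]]
[[353. 321.]]
[[351. 222.]]
[[287. 220.]]
```

View pics/w4.png

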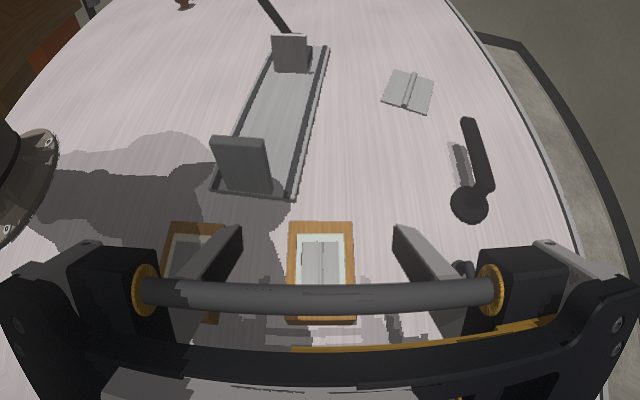

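The first pack matches prediction, with corners at (289,222) and (353,222). The divider is back and the lever is up. I'll descend.

>>> send_rows([
  {"delta_pos": [-0.1, 0, 0.094], "turn": [0, 0, 0]},
  {"delta_pos": [-0.2, 0, 0.188], "turn": [0, 0, 0]},
  {"delta_pos": [-0.27, 0, 0.25], "turn": [0, 0, 0]},
  {"delta_pos": [-0.3, 0, 0.282], "turn": [0, 0, 0]},
  {"delta_pos": [-0.3, 0, 0.282], "turn": [0, 0, 0]},
  {"delta_pos": [-0.3, 0, 0.282], "turn": [0, 0, 0]},
])

```text
time: 10.4
tcp_pos: [0.5928, -0.1334, 0.0127]
ee_rot: [-1.741, -1.776, -0.717]
contact_force: [-0.5, -1.0, 0.6]
grip_width: 0.0939
grip_force: 0.0
```

Run:
```python
from h import *
st();pk((.593,-.113),90.9,.025)
```

```text
t 10.4 grasp [ 593.1 -146.8   26.2] y [ 1.     0.021 -0.002] z [-0.016  0.705 -0.709] F [-0.5 -1.   0.6] w 93.9 gf 0.0 q [ 0.17  0.89  0.48  1.67 -1.    1.42  1.18]
pos [-0.001  0.002  0.005] turn [-0.002  0.001  0.001]
```

>>> send_rows([
  {"delta_pos": [0, 0, 0], "turn": [0, 0, 0]},
  {"delta_pos": [0, 0, 0], "turn": [0, 0, 0]},
  {"delta_pos": [0, 0, 0], "turn": [0, 0, 0]},
  {"delta_pos": [0, 0, 0], "turn": [0, 0, 0]},
  {"delta_pos": [0, 0, 0], "turn": [0, 0, 0]},
  {"delta_pos": [0, 0, 0], "turn": [0, 0, 0]},
  {"delta_pos": [0, 0, 0], "turn": [0, 0, 0]},
], jaw=1, force=25)

```text
time: 11.1
tcp_pos: [0.5926, -0.1333, 0.012]
ee_rot: [-1.742, -1.775, -0.717]
contact_force: [1.8, -1.2, 6.5]
grip_width: 0.0641
grip_force: 24.9
```

>>> send_rows([
  {"delta_pos": [0.05, 0, -0.05], "turn": [0, 0, 0]},
  {"delta_pos": [0.12, 0, -0.12], "turn": [0, 0, 0]},
  {"delta_pos": [0.24, 0, -0.24], "turn": [0, 0, 0]},
  {"delta_pos": [0.35, 0, -0.35], "turn": [0, 0, 0]},
  {"delta_pos": [0.45, 0, -0.45], "turn": [0, 0, 0]},
  {"delta_pos": [0.45, 0, -0.45], "turn": [0, 0, 0]},
  {"delta_pos": [0.45, 0, -0.45], "turn": [0, 0, 0]},
])

```text
time: 11.8
tcp_pos: [0.5927, -0.1331, 0.204]
ee_rot: [-1.742, -1.776, -0.717]
contact_force: [-0.2, 0.2, -2.9]
grip_width: 0.064
grip_force: 24.9
```

```bash
cat >> h.py <<'E'
def place(k,z,yo=.007,e=.033,s=.004,lean=-45):
    """grasp pose for pack k (0 = at the stop), bottom z mm above the tray; yo: grasp lies yo towards +y of the pack's centre"""
    go(tray(0,.017+.003+k*(.034+s)+yo,.010+.050+e+z),TA*57.29578,lean)
E
python3 - <<'E'
from h import *
st();place(0,.10)
im=get_image('wrist');cv2.imwrite('pics/w5.png',im[:,:,::-1])
E
```

```text
t 11.8 grasp [ 593.  -146.5  217.4] y [ 1.     0.02  -0.001] z [-0.015  0.705 -0.709] F [-0.2  0.2 -2.9] w 64.0 gf 24.9 q [ 0.11  0.65  0.56  1.62 -0.9   1.61  0.97]
pos [ 0.281 -0.258  0.395] turn [-0.001 -0.747  0.075]
```

View pics/w5.png

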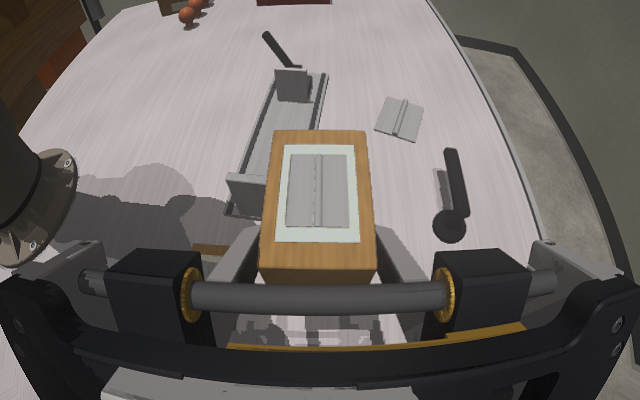

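The pack is held squarely, with the label facing the camera at about (318,190).

>>> send_rows([
  {"delta_pos": [0.28, -0.258, 0.395], "turn": [0, -0.747, 0.075]},
  {"delta_pos": [0.28, -0.258, 0.395], "turn": [0, -0.747, 0.075]},
  {"delta_pos": [0.28, -0.258, 0.395], "turn": [0, -0.747, 0.075]},
  {"delta_pos": [0.28, -0.258, 0.395], "turn": [0, -0.747, 0.075]},
  {"delta_pos": [0.28, -0.258, 0.395], "turn": [0, -0.747, 0.075]},
  {"delta_pos": [0.28, -0.258, 0.395], "turn": [0, -0.747, 0.075]},
  {"delta_pos": [0.28, -0.258, 0.395], "turn": [0, -0.747, 0.075]},
  {"delta_pos": [0.28, -0.258, 0.395], "turn": [0, -0.747, 0.075]},
  {"delta_pos": [0.28, -0.258, 0.395], "turn": [0, -0.747, 0.075]},
  {"delta_pos": [0.28, -0.258, 0.395], "turn": [0, -0.747, 0.075]},
  {"delta_pos": [0.28, -0.258, 0.395], "turn": [0, -0.747, 0.075]},
  {"delta_pos": [0.28, -0.258, 0.395], "turn": [0, -0.747, 0.075]},
  {"delta_pos": [0.28, -0.258, 0.395], "turn": [0, -0.747, 0.075]},
  {"delta_pos": [0.28, -0.258, 0.395], "turn": [0, -0.747, 0.075]},
])

```text
time: 13.25
tcp_pos: [0.5118, 0.0088, 0.1769]
ee_rot: [1.878, 1.668, -0.785]
contact_force: [-0.1, -0.1, -1.5]
grip_width: 0.0638
grip_force: 24.9
```

Run:
```python
from h import *
st();place(0,.1,yo=.009);place(0,.003,yo=.009)
im=get_image('scene');cv2.imwrite('pics/s6.png',im[80:300,230:550,::-1].repeat(2,0).repeat(2,1))
```

```text
t 13.25 grasp [513.5  22.1 190.3] y [ 0.993 -0.12  -0.005] z [-0.089 -0.703 -0.706] F [-0.1 -0.1 -1.5] w 63.8 gf 24.9 q [-1.2   0.64  0.88  1.92  0.23  1.18 -0.58]
pos [-0.002  0.002 -0.011] turn [-0.002  0.001  0.002]
pos [0.227 0.004 0.217] turn [-0.002  0.001  0.002]
```

View pics/s6.png

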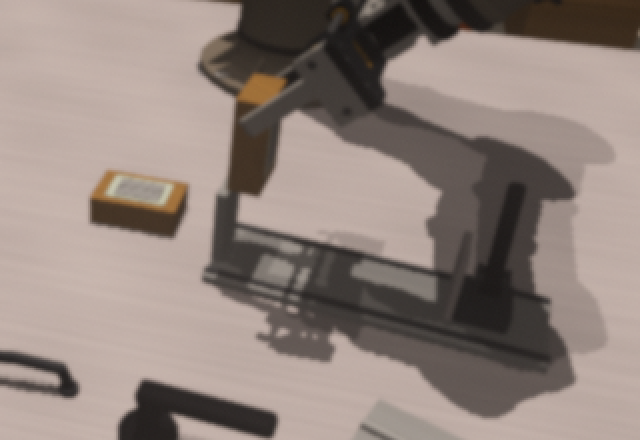

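The pack hangs upright above the spot by the stop, at about (255,135) in the picture. I'll lower it.

>>> send_rows([
  {"delta_pos": [0.007, 0, -0.007], "turn": [0, 0, 0]},
  {"delta_pos": [0.067, 0.001, 0.053], "turn": [0, 0, 0]},
  {"delta_pos": [0.127, 0.002, 0.113], "turn": [0, 0, 0]},
  {"delta_pos": [0.187, 0.003, 0.173], "turn": [0, 0, 0]},
  {"delta_pos": [0.222, 0.004, 0.208], "turn": [0, 0, 0]},
  {"delta_pos": [0.234, 0.004, 0.22], "turn": [0, 0, 0]},
  {"delta_pos": [0.234, 0.004, 0.22], "turn": [0, 0, 0]},
  {"delta_pos": [0.234, 0.004, 0.22], "turn": [0, 0, 0]},
])

```text
time: 14.1
tcp_pos: [0.5141, 0.0115, 0.0825]
ee_rot: [1.882, 1.666, -0.779]
contact_force: [-1.2, 0.1, -2.1]
grip_width: 0.0635
grip_force: 25.0
```

Run:
```python
from h import *
st();place(0,.0,yo=.009)
```

```text
t 14.1 grasp [515.8  24.8  95.9] y [ 0.992 -0.122 -0.002] z [-0.088 -0.7   -0.709] F [-1.2  0.1 -2.1] w 63.5 gf 25.0 q [-1.13  0.78  0.79  1.94  0.16  1.03 -0.62]
pos [ 0.004 -0.004  0.009] turn [-0.001 -0.001  0.   ]
```

>>> send_rows([
  {"delta_pos": [0.003, -0.002, 0.003], "turn": [0, 0, 0]},
  {"delta_pos": [0.005, -0.003, 0.005], "turn": [0, 0, 0]},
  {"delta_pos": [0.007, -0.004, 0.007], "turn": [0, 0, 0]},
  {"delta_pos": [0.007, -0.004, 0.007], "turn": [0, 0, 0]},
])

```text
time: 14.5
tcp_pos: [0.514, 0.0118, 0.0812]
ee_rot: [1.88, 1.665, -0.779]
contact_force: [-0.7, 8.2, 31.3]
grip_width: 0.0637
grip_force: 25.0
```

>>> send_rows([
  {"delta_pos": [-0.005, 0, -0.005], "turn": [0, 0, 0]},
  {"delta_pos": [-0.005, 0, -0.005], "turn": [0, 0, 0]},
])

```text
time: 14.7
tcp_pos: [0.5127, 0.012, 0.0813]
ee_rot: [1.882, 1.667, -0.779]
contact_force: [0.3, 1.8, 1.1]
grip_width: 0.064
grip_force: 25.0
```

>>> send_rows([
  {"delta_pos": [0, 0, 0], "turn": [0, 0, 0]},
  {"delta_pos": [0, 0, 0], "turn": [0, 0, 0]},
  {"delta_pos": [0, 0, 0], "turn": [0, 0, 0]},
  {"delta_pos": [0, 0, 0], "turn": [0, 0, 0]},
], jaw=-1)

```text
time: 15.1
tcp_pos: [0.5125, 0.0117, 0.0808]
ee_rot: [1.881, 1.667, -0.781]
contact_force: [-0.1, -0.1, 0.7]
grip_width: 0.0919
grip_force: 0.0
```

>>> send_rows([
  {"delta_pos": [-0.05, 0, -0.05], "turn": [0, 0, 0]},
  {"delta_pos": [-0.12, 0, -0.12], "turn": [0, 0, 0]},
  {"delta_pos": [-0.24, 0, -0.24], "turn": [0, 0, 0]},
  {"delta_pos": [-0.35, 0, -0.35], "turn": [0, 0, 0]},
  {"delta_pos": [-0.35, 0, -0.35], "turn": [0, 0, 0]},
  {"delta_pos": [-0.35, 0, -0.35], "turn": [0, 0, 0]},
])

```text
time: 15.7
tcp_pos: [0.5132, 0.0119, 0.2297]
ee_rot: [1.882, 1.667, -0.779]
contact_force: [0.3, -0.6, -1.0]
grip_width: 0.0941
grip_force: 0.0
```

```bash
cat >> h.py <<'E'
def find(im=None):
    im=get_image('top') if im is None else im
    for k in packs(im):
        (c,s,a)=cv2.minAreaRect(onz('top',k,0.034)[:,:2].astype(np.float32)*1000)
        if s[0]<s[1]: a-=90
        if -600<c[1]<500: print('pack',np.round(c),np.round(s),round(a,1))
E
python3 - <<'E'
from h import *
st();find();
c=calibration('wrist');im=get_image('wrist');cv2.imwrite('pics/w7.png',im[:,:,::-1])
for x,g in((-.032,.003),(.032,.003),(.032,.037),(-.032,.037)): print(proj('wrist',tray(x,g+.003,.110),c).round())
pk((.462,-.118),88.7,.15)
E
```

```text
t 15.7 grasp [514.8  25.2 243.1] y [ 0.993 -0.121 -0.002] z [-0.087 -0.7   -0.709] F [ 0.3 -0.6 -1. ] w 94.1 gf 0.0 q [-1.23  0.57  0.92  1.88  0.27  1.28 -0.56]
pack [ 462. -118.] [98. 61.] 88.7
pack [ 457. -364.] [ 64. 102.] -84.5
pack [ 609. -333.] [ 64. 102.] -84.2
[[281. 118.]]
[[355. 118.]]
[[358.  87.]]
[[277.  87.]]
pos [-0.147 -0.107  0.581] turn [-0.002  0.749 -0.052]
```

View pics/w7.png

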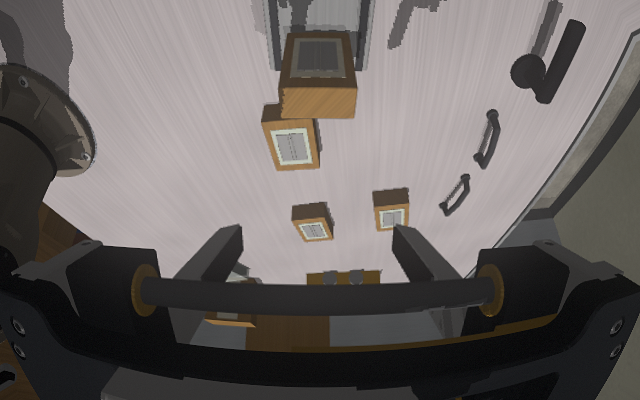

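Pack 1 stands where predicted: its top face is at cols 280–357, rows 85–118. Now pack 2.

>>> send_rows([
  {"delta_pos": [-0.147, -0.107, 0.581], "turn": [0, 0.749, -0.052]},
  {"delta_pos": [-0.147, -0.107, 0.581], "turn": [0, 0.749, -0.052]},
  {"delta_pos": [-0.147, -0.107, 0.581], "turn": [0, 0.749, -0.052]},
  {"delta_pos": [-0.147, -0.107, 0.581], "turn": [0, 0.749, -0.052]},
  {"delta_pos": [-0.147, -0.107, 0.581], "turn": [0, 0.749, -0.052]},
  {"delta_pos": [-0.147, -0.107, 0.581], "turn": [0, 0.749, -0.052]},
  {"delta_pos": [-0.147, -0.107, 0.581], "turn": [0, 0.749, -0.052]},
  {"delta_pos": [-0.147, -0.107, 0.581], "turn": [0, 0.749, -0.052]},
  {"delta_pos": [-0.147, -0.107, 0.581], "turn": [0, 0.749, -0.052]},
  {"delta_pos": [-0.147, -0.107, 0.581], "turn": [0, 0.749, -0.052]},
  {"delta_pos": [-0.147, -0.107, 0.581], "turn": [0, 0.749, -0.052]},
  {"delta_pos": [-0.147, -0.107, 0.581], "turn": [0, 0.749, -0.052]},
  {"delta_pos": [-0.147, -0.107, 0.581], "turn": [0, 0.749, -0.052]},
  {"delta_pos": [-0.147, -0.107, 0.581], "turn": [0, 0.749, -0.052]},
])

```text
time: 17.2
tcp_pos: [0.4612, -0.1383, 0.1354]
ee_rot: [-1.786, -1.736, -0.732]
contact_force: [0.6, 0.5, 0.3]
grip_width: 0.0936
grip_force: 0.0
```

```bash
cat >> h.py <<'E'
def wfind(z=.034):
    c=calibration('wrist');im=get_image('wrist');h=cv2.cvtColor(im,cv2.COLOR_RGB2HSV)
    m=((h[...,0]<25)&(h[...,1]>110)&(h[...,2]>60)).astype(np.uint8);cs,_=cv2.findContours(m,cv2.RETR_EXTERNAL,cv2.CHAIN_APPROX_NONE)
    for k in cs:
        if cv2.contourArea(k)>800:
            P=onz('wrist',k[:,0,:],z,c)[:,:2].astype(np.float32)*1000
            r=cv2.minAreaRect(P);print('w',np.round(r[0]),np.round(r[1]),round(r[2],1),'px',k[:,0].min(0),k[:,0].max(0))
E
python3 - <<'E'
from h import *
st();pk((.462,-.118),88.7,.025);wfind()
E
```

```text
t 17.2 grasp [ 460.9 -151.7  148.8] y [ 1.    -0.026 -0.007] z [ 0.013  0.707 -0.707] F [0.6 0.5 0.3] w 93.6 gf 0.0 q [ 0.21  0.58  0.53  1.93 -0.84  1.44  1.16]
pos [-0.29   0.004  0.294] turn [-0.001  0.    -0.004]
w [ 563. -198.] [ 11. 254.] 88.5 px [291 317] [541 352]
w [533. 105.] [46. 86.] 83.9 px [334  92] [397 117]
w [-281.  508.] [188. 450.] 40.1 px [36 18] [87 83]
```

>>> send_rows([
  {"delta_pos": [-0.1, 0.002, 0.1], "turn": [0, 0, 0]},
  {"delta_pos": [-0.2, 0.004, 0.2], "turn": [0, 0, 0]},
  {"delta_pos": [-0.27, 0.004, 0.27], "turn": [0, 0, 0]},
  {"delta_pos": [-0.29, 0.004, 0.292], "turn": [0, 0, 0]},
  {"delta_pos": [-0.29, 0.004, 0.292], "turn": [0, 0, 0]},
  {"delta_pos": [-0.29, 0.004, 0.292], "turn": [0, 0, 0]},
])

```text
time: 17.85
tcp_pos: [0.4637, -0.1371, 0.0153]
ee_rot: [-1.783, -1.742, -0.736]
contact_force: [0.1, 0.6, -0.2]
grip_width: 0.0942
grip_force: 0.0
```

>>> send_rows([
  {"delta_pos": [0, 0, 0], "turn": [0, 0, 0]},
  {"delta_pos": [0, 0, 0], "turn": [0, 0, 0]},
  {"delta_pos": [0, 0, 0], "turn": [0, 0, 0]},
  {"delta_pos": [0, 0, 0], "turn": [0, 0, 0]},
  {"delta_pos": [0, 0, 0], "turn": [0, 0, 0]},
  {"delta_pos": [0, 0, 0], "turn": [0, 0, 0]},
  {"delta_pos": [0, 0, 0], "turn": [0, 0, 0]},
], jaw=1, force=25)

```text
time: 18.55
tcp_pos: [0.463, -0.1373, 0.0141]
ee_rot: [-1.783, -1.739, -0.737]
contact_force: [-0.9, -1.0, 7.1]
grip_width: 0.064
grip_force: 25.0
```

Run:
```python
from h import *
st()
```

```text
t 18.55 grasp [ 462.8 -150.8   27.5] y [ 1.    -0.024 -0.003] z [ 0.015  0.707 -0.707] F [-0.9 -1.   7.1] w 64.0 gf 25.0 q [ 0.27  0.78  0.45  1.94 -0.94  1.31  1.32]
```

>>> send_rows([
  {"delta_pos": [0.05, 0, -0.05], "turn": [0, 0, 0]},
  {"delta_pos": [0.12, 0, -0.12], "turn": [0, 0, 0]},
  {"delta_pos": [0.24, 0, -0.24], "turn": [0, 0, 0]},
  {"delta_pos": [0.35, 0, -0.35], "turn": [0, 0, 0]},
  {"delta_pos": [0.45, 0, -0.45], "turn": [0, 0, 0]},
  {"delta_pos": [0.45, 0, -0.45], "turn": [0, 0, 0]},
  {"delta_pos": [0.45, 0, -0.45], "turn": [0, 0, 0]},
])

```text
time: 19.25
tcp_pos: [0.4637, -0.1374, 0.2049]
ee_rot: [-1.784, -1.741, -0.737]
contact_force: [-0.3, 0.7, -1.8]
grip_width: 0.0637
grip_force: 25.0
```

Run:
```python
from h import *
st();place(1,.1,yo=.012)
```

```text
t 19.25 grasp [ 463.4 -150.8  218.4] y [ 1.    -0.023 -0.002] z [ 0.015  0.707 -0.707] F [-0.3  0.7 -1.8] w 63.7 gf 25.0 q [ 0.18  0.48  0.55  1.89 -0.79  1.53  1.06]
pos [0.388 0.166 0.507] turn [-0.001 -0.749  0.052]
```

>>> send_rows([
  {"delta_pos": [0.395, 0.166, 0.4], "turn": [0, -0.749, 0.052]},
  {"delta_pos": [0.395, 0.166, 0.4], "turn": [0, -0.749, 0.052]},
  {"delta_pos": [0.395, 0.166, 0.4], "turn": [0, -0.749, 0.052]},
  {"delta_pos": [0.395, 0.166, 0.4], "turn": [0, -0.749, 0.052]},
  {"delta_pos": [0.395, 0.166, 0.4], "turn": [0, -0.749, 0.052]},
  {"delta_pos": [0.395, 0.166, 0.4], "turn": [0, -0.749, 0.052]},
  {"delta_pos": [0.395, 0.166, 0.4], "turn": [0, -0.749, 0.052]},
  {"delta_pos": [0.395, 0.166, 0.4], "turn": [0, -0.749, 0.052]},
  {"delta_pos": [0.395, 0.166, 0.45], "turn": [0, -0.749, 0.052]},
  {"delta_pos": [0.395, 0.166, 0.514], "turn": [0, -0.749, 0.052]},
  {"delta_pos": [0.395, 0.166, 0.514], "turn": [0, -0.749, 0.052]},
  {"delta_pos": [0.395, 0.166, 0.514], "turn": [0, -0.749, 0.052]},
  {"delta_pos": [0.395, 0.166, 0.514], "turn": [0, -0.749, 0.052]},
  {"delta_pos": [0.395, 0.166, 0.514], "turn": [0, -0.749, 0.052]},
])

```text
time: 20.65
tcp_pos: [0.5172, 0.054, 0.1779]
ee_rot: [1.879, 1.669, -0.784]
contact_force: [0.3, -0.5, -1.1]
grip_width: 0.0639
grip_force: 25.0
```

Run:
```python
from h import *
st();place(1,.1,yo=.011,s=.008);place(1,.002,yo=.011,s=.008)
im=get_image('scene');cv2.imwrite('pics/s8.png',im[80:300,230:550,::-1].repeat(2,0).repeat(2,1))
```

```text
t 20.65 grasp [518.9  67.3 191.3] y [ 0.993 -0.121 -0.006] z [-0.089 -0.702 -0.707] F [ 0.3 -0.5 -1.1] w 63.9 gf 25.0 q [-1.05  0.57  0.59  1.84  0.34  1.3  -0.75]
pos [-0.003  0.003 -0.005] turn [-0.002  0.     0.002]
pos [0.228 0.005 0.226] turn [-0.002  0.     0.002]
```

View pics/s8.png

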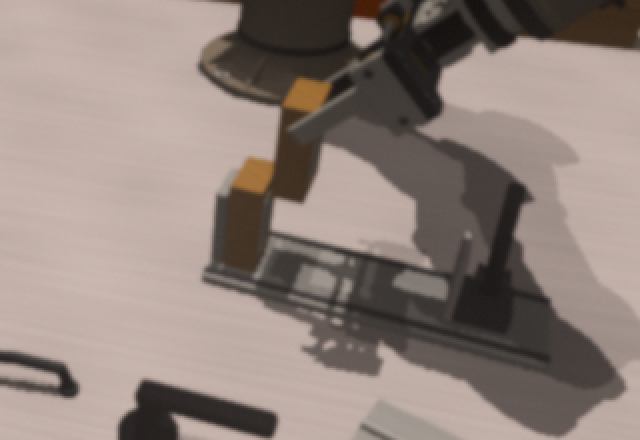

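Pack 1 stands by the stop at (245,215), and pack 2 hangs upright at (300,140). I'll lower it.

>>> send_rows([
  {"delta_pos": [0.06, 0.001, 0.06], "turn": [0, 0, 0]},
  {"delta_pos": [0.12, 0.002, 0.12], "turn": [0, 0, 0]},
  {"delta_pos": [0.18, 0.004, 0.178], "turn": [0, 0, 0]},
  {"delta_pos": [0.215, 0.005, 0.213], "turn": [0, 0, 0]},
  {"delta_pos": [0.225, 0.005, 0.223], "turn": [0, 0, 0]},
  {"delta_pos": [0.229, 0.005, 0.227], "turn": [0, 0, 0]},
  {"delta_pos": [0.229, 0.005, 0.227], "turn": [0, 0, 0]},
])

```text
time: 21.4
tcp_pos: [0.5194, 0.0545, 0.0834]
ee_rot: [1.882, 1.666, -0.78]
contact_force: [0.5, -0.2, -1.6]
grip_width: 0.0636
grip_force: 25.0
```

>>> send_rows([
  {"delta_pos": [0.002, 0, 0.002], "turn": [0, 0, 0]},
  {"delta_pos": [0.003, 0, 0.003], "turn": [0, 0, 0]},
  {"delta_pos": [0.003, 0, 0.003], "turn": [0, 0, 0]},
])

```text
time: 21.7
tcp_pos: [0.5192, 0.0548, 0.0816]
ee_rot: [1.881, 1.667, -0.78]
contact_force: [0.0, -0.2, -1.7]
grip_width: 0.0634
grip_force: 25.0
```

>>> send_rows([
  {"delta_pos": [0.002, 0, 0.002], "turn": [0, 0, 0]},
  {"delta_pos": [0.003, 0, 0.003], "turn": [0, 0, 0]},
  {"delta_pos": [0.003, 0, 0.003], "turn": [0, 0, 0]},
])

```text
time: 22.0
tcp_pos: [0.5191, 0.0548, 0.0808]
ee_rot: [1.88, 1.666, -0.781]
contact_force: [-2.5, 4.2, 11.0]
grip_width: 0.0638
grip_force: 25.0
```

Contact. I'll release and lift.

>>> send_rows([
  {"delta_pos": [-0.001, 0, -0.001], "turn": [0, 0, 0]},
  {"delta_pos": [-0.001, 0, -0.001], "turn": [0, 0, 0]},
  {"delta_pos": [-0.001, 0, -0.001], "turn": [0, 0, 0]},
  {"delta_pos": [-0.001, 0, -0.001], "turn": [0, 0, 0]},
  {"delta_pos": [-0.001, 0, -0.001], "turn": [0, 0, 0]},
], jaw=-1)

```text
time: 22.5
tcp_pos: [0.519, 0.0546, 0.0805]
ee_rot: [1.88, 1.667, -0.781]
contact_force: [0.9, 0.3, 0.8]
grip_width: 0.0941
grip_force: 0.0
```

>>> send_rows([
  {"delta_pos": [-0.05, 0, -0.05], "turn": [0, 0, 0]},
  {"delta_pos": [-0.12, 0, -0.12], "turn": [0, 0, 0]},
  {"delta_pos": [-0.24, 0, -0.24], "turn": [0, 0, 0]},
  {"delta_pos": [-0.35, 0, -0.35], "turn": [0, 0, 0]},
  {"delta_pos": [-0.35, 0, -0.35], "turn": [0, 0, 0]},
  {"delta_pos": [-0.35, 0, -0.35], "turn": [0, 0, 0]},
])

```text
time: 23.1
tcp_pos: [0.5197, 0.0547, 0.2295]
ee_rot: [1.882, 1.667, -0.778]
contact_force: [-0.4, -0.7, -0.2]
grip_width: 0.0938
grip_force: 0.0
```

Run:
```python
from h import *
st();find();pk((.609,-.333),95.8,.17)
```

```text
t 23.1 grasp [521.3  68.  243. ] y [ 0.993 -0.121 -0.002] z [-0.087 -0.7   -0.709] F [-0.4 -0.7 -0.2] w 93.8 gf 0.0 q [-1.07  0.51  0.62  1.81  0.36  1.39 -0.72]
pack [ 457. -364.] [ 64. 102.] -84.5
pack [519.  42.] [81. 70.] 81.9
pack [ 609. -333.] [ 64. 102.] -84.2
pos [-0.759  0.469  1.094] turn [-0.002  0.746 -0.118]
```

>>> send_rows([
  {"delta_pos": [-0.6, 0.469, 0.9], "turn": [0, 0.746, -0.118]},
  {"delta_pos": [-0.6, 0.469, 0.9], "turn": [0, 0.746, -0.118]},
  {"delta_pos": [-0.6, 0.469, 0.9], "turn": [0, 0.746, -0.118]},
  {"delta_pos": [-0.6, 0.469, 0.9], "turn": [0, 0.746, -0.118]},
  {"delta_pos": [-0.6, 0.469, 0.9], "turn": [0, 0.746, -0.118]},
  {"delta_pos": [-0.6, 0.469, 0.9], "turn": [0, 0.746, -0.118]},
  {"delta_pos": [-0.6, 0.469, 0.9], "turn": [0, 0.746, -0.118]},
  {"delta_pos": [-0.6, 0.469, 0.9], "turn": [0, 0.746, -0.118]},
  {"delta_pos": [-0.6, 0.469, 0.9], "turn": [0, 0.746, -0.118]},
  {"delta_pos": [-0.6, 0.469, 0.9], "turn": [0, 0.746, -0.118]},
  {"delta_pos": [-0.6, 0.469, 0.9], "turn": [0, 0.746, -0.118]},
  {"delta_pos": [-0.6, 0.469, 0.9], "turn": [0, 0.746, -0.118]},
  {"delta_pos": [-0.6, 0.469, 0.9], "turn": [0, 0.746, -0.118]},
])

```text
time: 24.45
tcp_pos: [0.6191, -0.2799, 0.1626]
ee_rot: [-1.656, -1.824, -0.689]
contact_force: [0.8, 1.6, -0.4]
grip_width: 0.0938
grip_force: 0.0
```

Run:
```python
from h import *
st();pk((.609,-.334),95.8,.15);find()
```

```text
t 24.45 grasp [ 620.5 -293.4  175.9] y [ 0.995  0.098 -0.004] z [-0.073  0.709 -0.702] F [ 0.8  1.6 -0.4] w 93.8 gf 0.0 q [ 0.47  0.84  0.27  1.27 -0.71  1.7   0.96]
pos [-0.231 -0.051 -0.111] turn [-0.    -0.004 -0.002]
pack [ 456. -364.] [ 65. 105.] -84.5
pack [519.  42.] [80. 70.] 82.7
```

>>> send_rows([
  {"delta_pos": [-0.1, -0.025, -0.05], "turn": [0, -0.004, 0]},
  {"delta_pos": [-0.23, -0.051, -0.111], "turn": [0, -0.004, 0]},
  {"delta_pos": [-0.23, -0.051, -0.111], "turn": [0, -0.004, 0]},
  {"delta_pos": [-0.23, -0.051, -0.111], "turn": [0, -0.004, 0]},
])

```text
time: 24.9
tcp_pos: [0.6113, -0.3523, 0.1367]
ee_rot: [-1.664, -1.833, -0.677]
contact_force: [0.5, 0.4, -0.9]
grip_width: 0.0939
grip_force: 0.0
```

Run:
```python
from h import *
st();pk((.609,-.334),95.8,.025)
c=calibration('wrist');im=get_image('wrist');cv2.imwrite('pics/w9.png',im[:,:,::-1])
l=np.radians(95.8);u=np.array([np.cos(l),np.sin(l),0]);v=np.array([np.sin(l),-np.cos(l),0])
for a,b in((-.5,-.5),(-.5,.5),(.5,.5),(.5,-.5)): print(proj('wrist',np.array([.609,-.334,.034])+a*.1*u+b*.064*v,c).round())
```

```text
t 24.9 grasp [ 612.7 -365.6  150.3] y [ 0.995  0.099 -0.006] z [-0.074  0.699 -0.712] F [ 0.5  0.4 -0.9] w 93.9 gf 0.0 q [ 0.54  0.93  0.29  1.14 -0.69  1.75  1.  ]
pos [-0.296  0.001  0.294] turn [-0.001  0.003 -0.003]
[[282. 317.]]
[[354. 317.]]
[[349. 218.]]
[[286. 219.]]
```

View pics/w9.png

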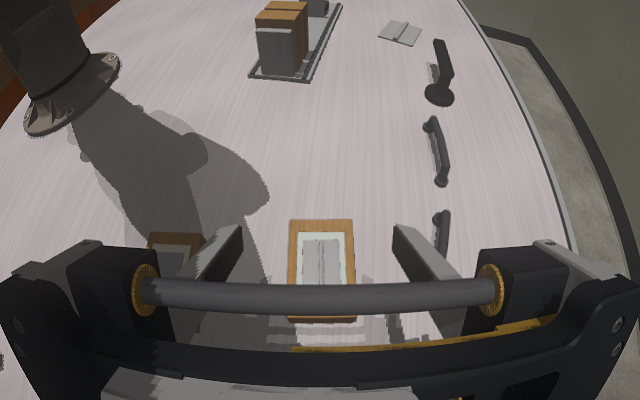

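The pack is about 3 px to the right of prediction, with corners (290,220) and (353,220). The two placed packs stand side by side at the stop. I'll descend with a small shift.

>>> send_rows([
  {"delta_pos": [-0.1, 0.008, 0.1], "turn": [0, 0, 0]},
  {"delta_pos": [-0.2, 0.008, 0.2], "turn": [0, 0, 0]},
  {"delta_pos": [-0.27, 0.008, 0.27], "turn": [0, 0, 0]},
  {"delta_pos": [-0.295, 0.008, 0.293], "turn": [0, 0, 0]},
  {"delta_pos": [-0.295, 0.008, 0.293], "turn": [0, 0, 0]},
  {"delta_pos": [-0.295, 0.008, 0.293], "turn": [0, 0, 0]},
])

```text
time: 25.55
tcp_pos: [0.6153, -0.3531, 0.0165]
ee_rot: [-1.663, -1.84, -0.678]
contact_force: [-0.1, -0.8, 0.3]
grip_width: 0.0938
grip_force: 0.0
```

>>> send_rows([
  {"delta_pos": [0, 0, 0], "turn": [0, 0, 0]},
  {"delta_pos": [0, 0, 0], "turn": [0, 0, 0]},
  {"delta_pos": [0, 0, 0], "turn": [0, 0, 0]},
  {"delta_pos": [0, 0, 0], "turn": [0, 0, 0]},
  {"delta_pos": [0, 0, 0], "turn": [0, 0, 0]},
  {"delta_pos": [0, 0, 0], "turn": [0, 0, 0]},
  {"delta_pos": [0, 0, 0], "turn": [0, 0, 0]},
], jaw=1, force=25)

```text
time: 26.25
tcp_pos: [0.6145, -0.3532, 0.0152]
ee_rot: [-1.663, -1.838, -0.678]
contact_force: [-0.5, -0.5, 4.7]
grip_width: 0.0638
grip_force: 25.0
```

Run:
```python
from h import *
st()
```

```text
t 26.25 grasp [ 615.9 -366.5   28.7] y [ 0.995  0.101 -0.003] z [-0.073  0.698 -0.713] F [-0.5 -0.5  4.7] w 63.8 gf 25.0 q [ 0.55  1.06  0.27  1.16 -0.71  1.63  1.08]
```

>>> send_rows([
  {"delta_pos": [0.05, 0, -0.05], "turn": [0, 0, 0]},
  {"delta_pos": [0.12, 0, -0.12], "turn": [0, 0, 0]},
  {"delta_pos": [0.24, 0, -0.24], "turn": [0, 0, 0]},
  {"delta_pos": [0.35, 0, -0.35], "turn": [0, 0, 0]},
  {"delta_pos": [0.45, 0, -0.45], "turn": [0, 0, 0]},
  {"delta_pos": [0.45, 0, -0.45], "turn": [0, 0, 0]},
  {"delta_pos": [0.45, 0, -0.45], "turn": [0, 0, 0]},
])

```text
time: 26.95
tcp_pos: [0.615, -0.3518, 0.2073]
ee_rot: [-1.664, -1.84, -0.678]
contact_force: [0.4, -0.3, -2.9]
grip_width: 0.0638
grip_force: 25.0
```

Run:
```python
from h import *
st();place(2,.12,yo=.009,s=.007)
```

```text
t 26.95 grasp [ 616.3 -365.   220.9] y [ 0.995  0.101 -0.001] z [-0.071  0.696 -0.714] F [ 0.4 -0.3 -2.9] w 63.8 gf 25.0 q [ 0.54  0.88  0.3   1.1  -0.7   1.84  0.95]
pos [ 1.055 -0.157  1.07 ] turn [-0.    -0.742  0.118]
```

>>> send_rows([
  {"delta_pos": [0.7, -0.1, 0.66], "turn": [0, -0.742, 0.118]},
  {"delta_pos": [0.7, -0.1, 0.66], "turn": [0, -0.742, 0.118]},
  {"delta_pos": [0.7, -0.1, 0.66], "turn": [0, -0.742, 0.118]},
  {"delta_pos": [0.7, -0.1, 0.66], "turn": [0, -0.742, 0.118]},
  {"delta_pos": [0.7, -0.1, 0.66], "turn": [0, -0.742, 0.118]},
  {"delta_pos": [0.7, -0.1, 0.66], "turn": [0, -0.742, 0.118]},
  {"delta_pos": [0.7, -0.1, 0.66], "turn": [0, -0.742, 0.118]},
  {"delta_pos": [0.7, -0.1, 0.66], "turn": [0, -0.742, 0.118]},
  {"delta_pos": [0.7, -0.1, 0.66], "turn": [0, -0.742, 0.118]},
  {"delta_pos": [0.7, -0.1, 0.66], "turn": [0, -0.742, 0.118]},
  {"delta_pos": [0.7, -0.1, 0.66], "turn": [0, -0.742, 0.118]},
  {"delta_pos": [0.7, -0.1, 0.66], "turn": [0, -0.742, 0.118]},
  {"delta_pos": [0.7, -0.1, 0.66], "turn": [0, -0.742, 0.118]},
])

```text
time: 28.25
tcp_pos: [0.5552, -0.0635, 0.2088]
ee_rot: [1.869, 1.67, -0.788]
contact_force: [-1.3, 0.5, -3.1]
grip_width: 0.0637
grip_force: 25.0
```

Run:
```python
from h import *
st();place(2,.13,yo=.0135,s=.007)
```

```text
t 28.25 grasp [556.8 -50.1 222.1] y [ 0.993 -0.115 -0.007] z [-0.087 -0.706 -0.702] F [-1.3  0.5 -3.1] w 63.7 gf 25.0 q [-0.84  0.5   0.55  1.86  0.48  1.25 -0.66]
pos [ 0.362 -0.167 -0.369] turn [-0.     0.003  0.004]
```

>>> send_rows([
  {"delta_pos": [0.12, -0.056, -0.123], "turn": [0, 0.003, 0.004]},
  {"delta_pos": [0.24, -0.112, -0.246], "turn": [0, 0.003, 0.004]},
  {"delta_pos": [0.362, -0.167, -0.369], "turn": [0, 0.003, 0.004]},
  {"delta_pos": [0.362, -0.167, -0.369], "turn": [0, 0.003, 0.004]},
  {"delta_pos": [0.362, -0.167, -0.369], "turn": [0, 0.003, 0.004]},
  {"delta_pos": [0.362, -0.167, -0.369], "turn": [0, 0.003, 0.004]},
])

```text
time: 28.85
tcp_pos: [0.525, 0.0911, 0.2134]
ee_rot: [1.892, 1.66, -0.773]
contact_force: [-0.2, -1.6, -2.8]
grip_width: 0.064
grip_force: 25.0
```

Run:
```python
from h import *
st();place(2,.002,yo=.0135,s=.007)
im=get_image('scene');cv2.imwrite('pics/s10.png',im[80:300,230:550,::-1].repeat(2,0).repeat(2,1))
```

```text
t 28.85 grasp [526.7 104.3 227. ] y [ 0.992 -0.129  0.003] z [-0.088 -0.696 -0.712] F [-0.2 -1.6 -2.8] w 64.0 gf 25.0 q [-1.01  0.53  0.48  1.76  0.36  1.42 -0.8 ]
pos [ 0.321 -0.009  0.301] turn [-0.002 -0.003 -0.004]
```

View pics/s10.png

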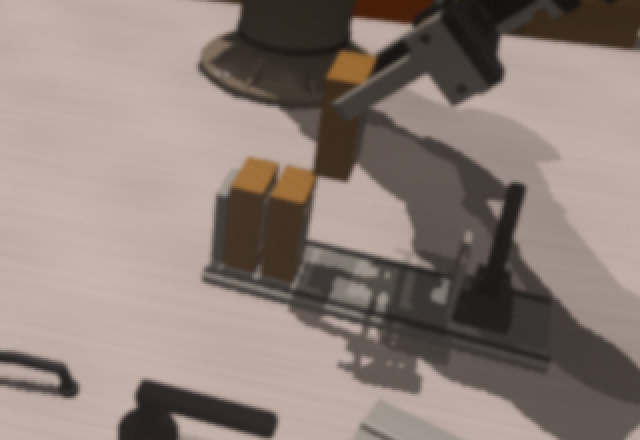

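Packs 1 and 2 stand with a small gap at (250,215) and (290,225). Pack 3 hangs above at (345,115). I'll lower it.

>>> send_rows([
  {"delta_pos": [0.06, 0, 0.055], "turn": [0, -0.003, -0.004]},
  {"delta_pos": [0.13, -0.004, 0.115], "turn": [0, -0.003, -0.004]},
  {"delta_pos": [0.2, -0.009, 0.18], "turn": [0, -0.003, -0.004]},
  {"delta_pos": [0.27, -0.009, 0.25], "turn": [0, -0.003, -0.004]},
  {"delta_pos": [0.305, -0.009, 0.285], "turn": [0, -0.003, -0.004]},
  {"delta_pos": [0.316, -0.009, 0.296], "turn": [0, -0.003, -0.004]},
  {"delta_pos": [0.321, -0.009, 0.301], "turn": [0, -0.003, -0.004]},
  {"delta_pos": [0.321, -0.009, 0.301], "turn": [0, -0.003, -0.004]},
])

```text
time: 29.7
tcp_pos: [0.524, 0.0978, 0.0825]
ee_rot: [1.882, 1.665, -0.779]
contact_force: [-0.5, 0.9, -3.4]
grip_width: 0.0637
grip_force: 25.0
```

>>> send_rows([
  {"delta_pos": [0.002, 0, 0.002], "turn": [0, 0, 0]},
  {"delta_pos": [0.003, 0, 0.003], "turn": [0, 0, 0]},
  {"delta_pos": [0.003, 0, 0.003], "turn": [0, 0, 0]},
])

```text
time: 30.0
tcp_pos: [0.5237, 0.0982, 0.0808]
ee_rot: [1.881, 1.666, -0.779]
contact_force: [0.2, -0.7, -3.1]
grip_width: 0.0636
grip_force: 25.0
```

>>> send_rows([
  {"delta_pos": [0.002, 0, 0.002], "turn": [0, 0, 0]},
  {"delta_pos": [0.003, 0, 0.003], "turn": [0, 0, 0]},
  {"delta_pos": [0.003, 0, 0.003], "turn": [0, 0, 0]},
])

```text
time: 30.3
tcp_pos: [0.5237, 0.0983, 0.0805]
ee_rot: [1.881, 1.665, -0.78]
contact_force: [-4.2, 6.1, 16.1]
grip_width: 0.0639
grip_force: 25.0
```

>>> send_rows([
  {"delta_pos": [-0.002, 0, -0.002], "turn": [0, 0, 0]},
  {"delta_pos": [-0.002, 0, -0.002], "turn": [0, 0, 0]},
  {"delta_pos": [-0.002, 0, -0.002], "turn": [0, 0, 0]},
  {"delta_pos": [-0.002, 0, -0.002], "turn": [0, 0, 0]},
  {"delta_pos": [-0.002, 0, -0.002], "turn": [0, 0, 0]},
], jaw=-1)

```text
time: 30.8
tcp_pos: [0.5235, 0.0979, 0.0799]
ee_rot: [1.881, 1.666, -0.78]
contact_force: [-0.4, -0.7, -0.1]
grip_width: 0.0937
grip_force: 0.0
```

>>> send_rows([
  {"delta_pos": [-0.05, 0, -0.05], "turn": [0, 0, 0]},
  {"delta_pos": [-0.12, 0, -0.12], "turn": [0, 0, 0]},
  {"delta_pos": [-0.24, 0, -0.24], "turn": [0, 0, 0]},
  {"delta_pos": [-0.35, 0, -0.35], "turn": [0, 0, 0]},
  {"delta_pos": [-0.35, 0, -0.35], "turn": [0, 0, 0]},
  {"delta_pos": [-0.35, 0, -0.35], "turn": [0, 0, 0]},
])

```text
time: 31.4
tcp_pos: [0.5241, 0.098, 0.2291]
ee_rot: [1.882, 1.666, -0.777]
contact_force: [0.6, -0.6, -0.1]
grip_width: 0.0942
grip_force: 0.0
```

Run:
```python
from h import *
st();find();pk((.458,-.365),95.5,.18)
```

```text
t 31.4 grasp [525.7 111.3 242.5] y [ 0.993 -0.122 -0.001] z [-0.087 -0.7   -0.709] F [ 0.6 -0.6 -0.1] w 94.2 gf 0.0 q [-1.02  0.52  0.48  1.74  0.37  1.46 -0.79]
pack [ 457. -364.] [ 64. 102.] -84.2
pack [522.  66.] [128.  70.] 82.9
pos [-1.003 -0.015  1.291] turn [-0.001  0.746 -0.115]
```

>>> send_rows([
  {"delta_pos": [-0.75, 0, 0.9], "turn": [0, 0.746, -0.115]},
  {"delta_pos": [-0.75, 0, 0.9], "turn": [0, 0.746, -0.115]},
  {"delta_pos": [-0.75, 0, 0.9], "turn": [0, 0.746, -0.115]},
  {"delta_pos": [-0.75, 0, 0.9], "turn": [0, 0.746, -0.115]},
  {"delta_pos": [-0.75, 0, 0.9], "turn": [0, 0.746, -0.115]},
  {"delta_pos": [-0.75, 0, 0.9], "turn": [0, 0.746, -0.115]},
  {"delta_pos": [-0.75, 0, 0.9], "turn": [0, 0.746, -0.115]},
  {"delta_pos": [-0.75, 0, 0.9], "turn": [0, 0.746, -0.115]},
  {"delta_pos": [-0.75, 0, 0.9], "turn": [0, 0.746, -0.115]},
  {"delta_pos": [-0.75, 0, 0.9], "turn": [0, 0.746, -0.115]},
  {"delta_pos": [-0.75, 0, 0.9], "turn": [0, 0.746, -0.115]},
  {"delta_pos": [-0.75, 0, 0.9], "turn": [0, 0.746, -0.115]},
  {"delta_pos": [-0.75, 0, 0.9], "turn": [0, 0.746, -0.115]},
])

```text
time: 32.75
tcp_pos: [0.4793, -0.2513, 0.1927]
ee_rot: [-1.664, -1.817, -0.689]
contact_force: [-0.3, 0.1, -0.6]
grip_width: 0.0939
grip_force: 0.0
```

Run:
```python
from h import *
st();pk((.458,-.365),95.5,.15)
```

```text
t 32.75 grasp [ 480.6 -264.8  206. ] y [ 0.996  0.09  -0.007] z [-0.069  0.709 -0.702] F [-0.3  0.1 -0.6] w 93.9 gf 0.0 q [ 0.39  0.65  0.46  1.62 -0.69  1.67  1.15]
pos [-0.44  -0.103 -0.179] turn [-0.    -0.004 -0.004]
```

>>> send_rows([
  {"delta_pos": [-0.15, -0.035, -0.06], "turn": [0, -0.004, -0.004]},
  {"delta_pos": [-0.3, -0.07, -0.12], "turn": [0, -0.004, -0.004]},
  {"delta_pos": [-0.44, -0.1, -0.179], "turn": [0, -0.004, -0.004]},
  {"delta_pos": [-0.44, -0.1, -0.179], "turn": [0, -0.004, -0.004]},
  {"delta_pos": [-0.44, -0.1, -0.179], "turn": [0, -0.004, -0.004]},
])

```text
time: 33.25
tcp_pos: [0.4633, -0.383, 0.1394]
ee_rot: [-1.664, -1.84, -0.683]
contact_force: [0.2, 0.2, 0.1]
grip_width: 0.0942
grip_force: 0.0
```

Run:
```python
from h import *
st();pk((.458,-.365),95.5,.025)
c=calibration('wrist');im=get_image('wrist');cv2.imwrite('pics/w11.png',im[:,:,::-1])
l=np.radians(95.5);u=np.array([np.cos(l),np.sin(l),0]);v=np.array([np.sin(l),-np.cos(l),0])
for a,b in((-.5,-.5),(-.5,.5),(.5,.5),(.5,-.5)): print(proj('wrist',np.array([.458,-.365,.034])+a*.1*u+b*.064*v,c).round())
```

```text
t 33.25 grasp [ 464.6 -396.2  152.9] y [0.995 0.1   0.001] z [-0.069  0.698 -0.713] F [0.2 0.2 0.1] w 94.2 gf 0.0 q [ 0.56  0.84  0.47  1.4  -0.66  1.74  1.28]
pos [-0.302 -0.012  0.301] turn [-0.001  0.004  0.002]
[[277. 317.]]
[[349. 318.]]
[[345. 220.]]
[[283. 219.]]
```

View pics/w11.png

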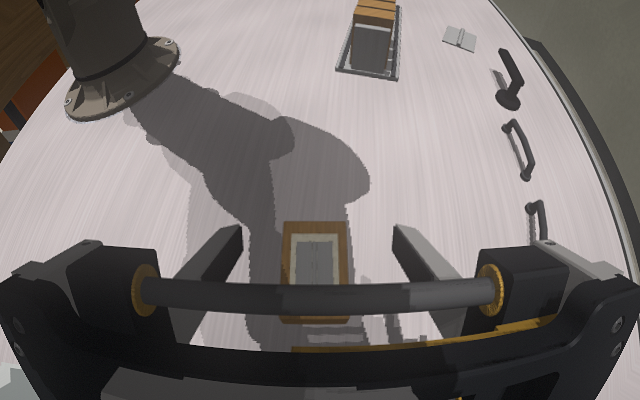

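Pack 4's corners are at (285,221) and (347,221), about 2 px from prediction. All three placed packs are upright. I'll grasp.

>>> send_rows([
  {"delta_pos": [-0.1, -0.005, 0.1], "turn": [0, 0.004, 0]},
  {"delta_pos": [-0.2, -0.006, 0.2], "turn": [0, 0.004, 0]},
  {"delta_pos": [-0.27, -0.006, 0.27], "turn": [0, 0.004, 0]},
  {"delta_pos": [-0.301, -0.006, 0.3], "turn": [0, 0.004, 0]},
  {"delta_pos": [-0.301, -0.006, 0.3], "turn": [0, 0.004, 0]},
  {"delta_pos": [-0.301, -0.006, 0.3], "turn": [0, 0.004, 0]},
])

```text
time: 33.9
tcp_pos: [0.4633, -0.3846, 0.0151]
ee_rot: [-1.657, -1.839, -0.69]
contact_force: [-0.4, -0.7, 0.7]
grip_width: 0.094
grip_force: 0.0
```

>>> send_rows([
  {"delta_pos": [0, 0, 0], "turn": [0, 0, 0]},
  {"delta_pos": [0, 0, 0], "turn": [0, 0, 0]},
  {"delta_pos": [0, 0, 0], "turn": [0, 0, 0]},
  {"delta_pos": [0, 0, 0], "turn": [0, 0, 0]},
  {"delta_pos": [0, 0, 0], "turn": [0, 0, 0]},
  {"delta_pos": [0, 0, 0], "turn": [0, 0, 0]},
  {"delta_pos": [0, 0, 0], "turn": [0, 0, 0]},
], jaw=1, force=25)

```text
time: 34.6
tcp_pos: [0.4624, -0.3848, 0.014]
ee_rot: [-1.658, -1.837, -0.69]
contact_force: [-1.4, -1.7, 5.4]
grip_width: 0.0637
grip_force: 25.0
```

Run:
```python
from h import *
st()
```

```text
t 34.6 grasp [ 463.7 -398.2   27.4] y [0.995 0.101 0.004] z [-0.068  0.704 -0.707] F [-1.4 -1.7  5.4] w 63.7 gf 25.0 q [ 0.58  0.99  0.44  1.42 -0.7   1.6   1.36]
```

>>> send_rows([
  {"delta_pos": [0.05, 0, -0.05], "turn": [0, 0, 0]},
  {"delta_pos": [0.12, 0, -0.12], "turn": [0, 0, 0]},
  {"delta_pos": [0.24, 0, -0.24], "turn": [0, 0, 0]},
  {"delta_pos": [0.35, 0, -0.35], "turn": [0, 0, 0]},
  {"delta_pos": [0.47, 0, -0.47], "turn": [0, 0, 0]},
  {"delta_pos": [0.47, 0, -0.47], "turn": [0, 0, 0]},
  {"delta_pos": [0.47, 0, -0.47], "turn": [0, 0, 0]},
])

```text
time: 35.3
tcp_pos: [0.462, -0.385, 0.2147]
ee_rot: [-1.659, -1.84, -0.691]
contact_force: [-1.0, 0.3, -3.6]
grip_width: 0.0637
grip_force: 25.0
```

Run:
```python
from h import *
st();place(3,.13,yo=.0135,s=.007)
```

```text
t 35.3 grasp [ 463.2 -398.3  228.2] y [0.995 0.101 0.006] z [-0.067  0.702 -0.709] F [-1.   0.3 -3.6] w 63.7 gf 25.0 q [ 0.56  0.77  0.49  1.36 -0.65  1.84  1.23]
pos [1.198 0.395 1.219] turn [ 0.003 -0.746  0.118]
```

>>> send_rows([
  {"delta_pos": [0.75, 0.25, 0.74], "turn": [0.003, -0.746, 0.118]},
  {"delta_pos": [0.75, 0.25, 0.74], "turn": [0.003, -0.746, 0.118]},
  {"delta_pos": [0.75, 0.25, 0.74], "turn": [0.003, -0.746, 0.118]},
  {"delta_pos": [0.75, 0.25, 0.74], "turn": [0.003, -0.746, 0.118]},
  {"delta_pos": [0.75, 0.25, 0.74], "turn": [0.003, -0.746, 0.118]},
  {"delta_pos": [0.75, 0.25, 0.74], "turn": [0.003, -0.746, 0.118]},
  {"delta_pos": [0.75, 0.25, 0.74], "turn": [0.003, -0.746, 0.118]},
  {"delta_pos": [0.75, 0.25, 0.74], "turn": [0.003, -0.746, 0.118]},
  {"delta_pos": [0.75, 0.25, 0.74], "turn": [0.003, -0.746, 0.118]},
  {"delta_pos": [0.75, 0.25, 0.74], "turn": [0.003, -0.746, 0.118]},
  {"delta_pos": [0.75, 0.25, 0.74], "turn": [0.003, -0.746, 0.118]},
  {"delta_pos": [0.75, 0.25, 0.74], "turn": [0.003, -0.746, 0.118]},
  {"delta_pos": [0.75, 0.25, 0.74], "turn": [0.003, -0.746, 0.118]},
])

```text
time: 36.6
tcp_pos: [0.5043, -0.0614, 0.215]
ee_rot: [1.875, 1.664, -0.782]
contact_force: [0.6, 0.3, -2.3]
grip_width: 0.064
grip_force: 25.0
```

Run:
```python
from h import *
st();place(3,.13,yo=.0115,s=.007)
```

```text
t 36.6 grasp [506.  -48.  228.4] y [ 0.993 -0.119 -0.001] z [-0.085 -0.705 -0.704] F [ 0.6  0.3 -2.3] w 64.0 gf 25.0 q [-0.94  0.42  0.6   1.96  0.49  1.25 -0.71]
pos [ 0.478  0.    -0.456] turn [0.    0.002 0.001]
```

>>> send_rows([
  {"delta_pos": [0.12, 0, -0.115], "turn": [0, 0.002, 0.001]},
  {"delta_pos": [0.24, 0, -0.23], "turn": [0, 0.002, 0.001]},
  {"delta_pos": [0.36, 0, -0.345], "turn": [0, 0.002, 0.001]},
  {"delta_pos": [0.478, 0, -0.456], "turn": [0, 0.002, 0.001]},
  {"delta_pos": [0.478, 0, -0.456], "turn": [0, 0.002, 0.001]},
  {"delta_pos": [0.478, 0, -0.456], "turn": [0, 0.002, 0.001]},
  {"delta_pos": [0.478, 0, -0.456], "turn": [0, 0.002, 0.001]},
])

```text
time: 37.3
tcp_pos: [0.528, 0.1328, 0.2104]
ee_rot: [1.885, 1.665, -0.778]
contact_force: [0.1, -1.1, -1.6]
grip_width: 0.0638
grip_force: 25.0
```

Run:
```python
from h import *
st();place(3,.002,yo=.0115,s=.007)
im=get_image('scene');cv2.imwrite('pics/s12.png',im[80:300,230:550,::-1].repeat(2,0).repeat(2,1))
```

```text
t 37.3 grasp [529.7 146.1 223.9] y [ 0.992 -0.124 -0.002] z [-0.088 -0.699 -0.71 ] F [ 0.1 -1.1 -1.6] w 63.8 gf 25.0 q [-1.06  0.58  0.51  1.7   0.32  1.46 -0.8 ]
pos [ 0.308 -0.001  0.299] turn [-0.002 -0.002 -0.   ]
```

View pics/s12.png

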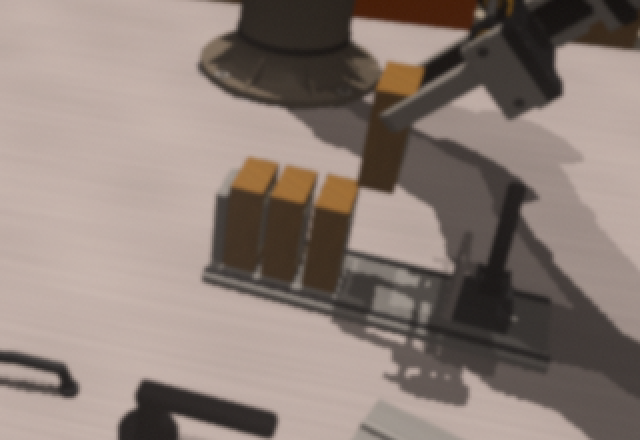

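Three packs stand in a row, and pack 4 hangs at (390,125). Before lowering I'll check the wrist camera's clearance to the lever.

Run:
```python
from h import *
c=calibration('wrist');R=np.array(c['R']);o=-R.T@np.array(c['t']);s=arm.observe();R0=Ro.from_rotvec(s['ee_rot']).as_matrix()
g=s['tcp_pos']-.019*R0[:,2];print('cam rel grasp, tool axes',(R0.T@(o-g)*1000).round())
tip=tray(-.037,.268,.143)-(tray(0,.1545,.095)-g);print('lever tip rel grasp at place',(R0.T@(tip-g)*1000).round())
st()
```

```text
cam rel grasp, tool axes [  65.    0. -159.]
lever tip rel grasp at place [  47.  -37. -114.]
t 37.35 grasp [529.8 145.9 224.1] y [ 0.992 -0.124 -0.001] z [-0.088 -0.699 -0.71 ] F [ 0.5 -0.9 -1.8] w 63.9 gf 25.0 q [-1.06  0.58  0.51  1.7   0.32  1.46 -0.8 ]
```

>>> send_rows([
  {"delta_pos": [0.05, 0, 0.06], "turn": [0, -0.002, 0]},
  {"delta_pos": [0.12, 0, 0.13], "turn": [0, -0.002, 0]},
  {"delta_pos": [0.19, 0, 0.2], "turn": [0, -0.002, 0]},
  {"delta_pos": [0.24, 0, 0.25], "turn": [0, -0.002, 0]},
  {"delta_pos": [0.27, 0, 0.279], "turn": [0, -0.002, 0]},
  {"delta_pos": [0.29, 0, 0.299], "turn": [0, -0.002, 0]},
  {"delta_pos": [0.299, 0, 0.308], "turn": [0, -0.002, 0]},
  {"delta_pos": [0.299, 0, 0.308], "turn": [0, -0.002, 0]},
  {"delta_pos": [0.299, 0, 0.308], "turn": [0, -0.002, 0]},
])

```text
time: 38.25
tcp_pos: [0.5292, 0.1346, 0.082]
ee_rot: [1.883, 1.667, -0.774]
contact_force: [2.7, 13.6, -0.3]
grip_width: 0.0636
grip_force: 25.0
```

>>> send_rows([
  {"delta_pos": [0.002, 0, 0.002], "turn": [0, 0, 0]},
  {"delta_pos": [0.003, 0, 0.003], "turn": [0, 0, 0]},
  {"delta_pos": [0.003, 0, 0.003], "turn": [0, 0, 0]},
])

```text
time: 38.55
tcp_pos: [0.5293, 0.1346, 0.0811]
ee_rot: [1.883, 1.667, -0.773]
contact_force: [2.7, 15.5, 4.2]
grip_width: 0.0641
grip_force: 25.0
```

I'm out of picture views, so I'll go by numbers from here. A steady +y force suggests pack 4 is touching pack 3. I'll ease it 5 mm in +y and read the force again.

>>> send_rows([
  {"delta_pos": [0, 0, -0.01], "turn": [0, 0, 0]},
  {"delta_pos": [0.005, 0, -0.019], "turn": [0, 0, 0]},
  {"delta_pos": [0.005, 0, -0.019], "turn": [0, 0, 0]},
  {"delta_pos": [0.005, 0, -0.019], "turn": [0, 0, 0]},
])

```text
time: 38.95
tcp_pos: [0.5289, 0.1375, 0.0839]
ee_rot: [1.883, 1.663, -0.779]
contact_force: [-0.5, 1.9, -0.4]
grip_width: 0.064
grip_force: 25.0
```

Run:
```python
from h import *
st()
im=get_image('scene');c=calibration('scene')
# sample the scene along the row's top mid-line and along the side at x=+32, at several heights
h=cv2.cvtColor(im,cv2.COLOR_RGB2HSV)
for z in(.110,):
    P=np.array([tray(0,g,z) for g in np.arange(-.014,.19,.003)]);px=proj('scene',P,c).round().astype(int)
    print('top',[(int(1000*g),int(h[y,x,1]),int(h[y,x,2])) for g,(x,y) in zip(np.arange(-.014,.19,.003),px)])
for z in(.09,.03):
    P=np.array([tray(.032,g,z) for g in np.arange(-.014,.19,.003)]);px=proj('scene',P,c).round().astype(int)
    print('side',z,[(int(1000*g),int(h[y,x,1]),int(h[y,x,2])) for g,(x,y) in zip(np.arange(-.014,.19,.003),px)])
```

```text
t 38.95 grasp [530.6 150.8  97.4] y [ 0.992 -0.123 -0.   ] z [-0.088 -0.701 -0.708] F [-0.5  1.9 -0.4] w 64.0 gf 25.0 q [-1.03  0.75  0.46  1.74  0.27  1.27 -0.87]
top [(-14, 33, 195), (-11, 33, 195), (-7, 33, 195), (-4, 32, 185), (-1, 33, 179), (1, 38, 176), (4, 75, 163), (7, 116, 165), (10, 158, 165), (13, 160, 164), (16, 159, 162), (19, 161, 162), (22, 160, 163), (25, 162, 164), (28, 161, 165), (31, 160, 164), (34, 162, 164), (37, 160, 148), (40, 160, 150), (43, 163, 161), (46, 164, 162), (49, 162, 162), (52, 164, 162), (55, 164, 162), (58, 163, 164), (61, 163, 164), (64, 165, 165), (67, 165, 164), (70, 165, 147), (73, 162, 135), (76, 163, 153), (79, 164, 160), (82, 165, 159), (85, 166, 158), (88, 164, 160), (91, 165, 159), (94, 166, 161), (97, 166, 157), (100, 166, 146), (103, 166, 144), (106, 164, 140), (109, 166, 138), (112, 166, 135), (115, 162, 107), (118, 159, 98), (121, 156, 95), (124, 135, 66), (127, 135, 64), (130, 140, 60), (133, 136, 62), (136, 134, 61), (139, 136, 62), (142, 134, 61), (145, 138, 61), (148, 134, 61), (151, 132, 62), (154, 136, 62), (157, 140, 62), (160,
[... 1526 characters left out ...]
, 66), (52, 124, 66), (55, 124, 66), (58, 122, 65), (61, 120, 66), (64, 124, 66), (67, 118, 65), (70, 122, 65), (73, 120, 66), (76, 109, 61), (79, 84, 61), (82, 54, 61), (85, 79, 61), (88, 119, 62), (91, 120, 64), (94, 126, 65), (97, 126, 65), (100, 125, 63), (103, 125, 63), (106, 125, 63), (109, 125, 63), (112, 124, 64), (115, 125, 63), (118, 123, 62), (121, 85, 60), (124, 55, 60), (127, 34, 60), (130, 34, 60), (133, 34, 60), (136, 37, 62), (139, 38, 60), (142, 35, 59), (145, 35, 59), (148, 34, 60), (151, 33, 61), (154, 38, 60), (157, 34, 60), (160, 38, 61), (163, 42, 61), (166, 35, 59), (169, 38, 60), (172, 35, 59), (175, 34, 60), (178, 34, 60), (181, 35, 59), (184, 34, 60), (187, 35, 59)]
```

Numbers show pack 4 has turned in the grip, probably the slack event. Pack 3's top has also been pushed about 9 mm towards −y. I'll lift clear and measure both.

>>> send_rows([
  {"delta_pos": [-0.05, 0, -0.05], "turn": [0, 0, 0]},
  {"delta_pos": [-0.15, 0, -0.15], "turn": [0, 0, 0]},
  {"delta_pos": [-0.25, 0, -0.25], "turn": [0, 0, 0]},
  {"delta_pos": [-0.35, 0, -0.35], "turn": [0, 0, 0]},
  {"delta_pos": [-0.35, 0, -0.35], "turn": [0, 0, 0]},
  {"delta_pos": [-0.35, 0, -0.35], "turn": [0, 0, 0]},
])

```text
time: 39.6
tcp_pos: [0.529, 0.1376, 0.2324]
ee_rot: [1.884, 1.664, -0.777]
contact_force: [-0.2, -0.3, -2.4]
grip_width: 0.0639
grip_force: 25.0
```

Run:
```python
from h import *
st()
# back-project scene orange contours to the vertical plane x=tray .032 (side faces), give polygon in (g,z)
im=get_image('scene');c=calibration('scene');cv2.imwrite('pics/s13.png',im[:,:,::-1])
h=cv2.cvtColor(im,cv2.COLOR_RGB2HSV)
def plane(px,x0):
    o,v=ray('scene',px,c);n=tx;p0=tray(x0,0,0);t=((p0-o)@n)/(v@n);P=o+v*t[:,None];q=P-tray(0,0,0)
    return np.c_[q@ty,P[:,2]]*1000
for nm,m in(('side',(h[...,0]<25)&(h[...,1]>80)&(h[...,2]<90)),('top',(h[...,0]<25)&(h[...,1]>110)&(h[...,2]>110))):
    m=m.astype(np.uint8);m[:,:300]=0;m[:90]=0 if nm=='x' else m[:90];m[260:]=0
    cs,_=cv2.findContours(m,cv2.RETR_EXTERNAL,cv2.CHAIN_APPROX_NONE)
    for k in cs:
        if cv2.contourArea(k)>60:
            a=cv2.approxPolyDP(k,2.0,True)[:,0];print(nm,cv2.contourArea(k),a.tolist(),plane(a,.032).round().tolist())
```

```text
t 39.6 grasp [530.6 150.9 245.8] y [ 0.992 -0.123 -0.   ] z [-0.087 -0.7   -0.709] F [-0.2 -0.3 -2.4] w 63.9 gf 25.0 q [-1.07  0.56  0.51  1.67  0.32  1.5  -0.78]
side 689.5 [[407, 175], [399, 177], [396, 185], [388, 184], [382, 222], [396, 224]] [[124.0, 135.0], [110.0, 127.0], [107.0, 108.0], [92.0, 107.0], [93.0, 12.0], [122.0, 17.0]]
side 1226.5 [[347, 175], [344, 211], [373, 219], [383, 177], [377, 182]] [[10.0, 105.0], [11.0, 16.0], [74.0, 14.0], [81.0, 120.0], [71.0, 105.0]]
side 202.5 [[608, 177], [618, 180], [619, 176], [630, 168], [619, 167], [610, 162], [611, 173]] [[423.0, 210.0], [437.0, 209.0], [435.0, 216.0], [443.0, 232.0], [429.0, 230.0], [415.0, 236.0], [424.0, 218.0]]
side 886.5 [[467, 91], [412, 105], [407, 104], [413, 122], [441, 115], [468, 99]] [[189.0, 309.0], [109.0, 271.0], [101.0, 272.0], [116.0, 242.0], [159.0, 263.0], [193.0, 297.0]]
side 5048.5 [[639, 34], [628, 40], [627, 44], [620, 48], [619, 53], [607, 52], [580, 67], [578, 71], [573, 72], [570, 67], [565, 66], [555, 71], [556, 75], [544, 82], [539, 76], [534, 78], [530, 84], [515, 92], [516, 100], [5
[... 4463 characters left out ...]
, 387.0], [-8.0, 391.0], [0.0, 401.0], [-3.0, 406.0], [-4.0, 400.0], [-14.0, 402.0], [-5.0, 409.0], [-9.0, 414.0], [8.0, 423.0], [13.0, 418.0], [16.0, 422.0]]
top 143.5 [[408, 171], [394, 168], [388, 183], [394, 184], [400, 174]] [[124.0, 144.0], [98.0, 144.0], [92.0, 109.0], [103.0, 110.0], [111.0, 134.0]]
top 497.0 [[347, 173], [380, 180], [385, 166], [355, 160]] [[9.0, 110.0], [76.0, 111.0], [81.0, 144.0], [23.0, 143.0]]
top 152.5 [[611, 159], [632, 167], [633, 164], [626, 155], [617, 155]] [[414.0, 241.0], [445.0, 234.0], [444.0, 239.0], [430.0, 251.0], [419.0, 249.0]]
top 625.0 [[472, 77], [418, 90], [409, 103], [468, 89]] [[191.0, 332.0], [114.0, 299.0], [104.0, 274.0], [189.0, 313.0]]
```

Run:
```python
from h import *
im=get_image('wrist');cv2.imwrite('pics/w13.png',im[:,:,::-1]);h=cv2.cvtColor(im,cv2.COLOR_RGB2HSV)
old=cv2.imread('pics/w5.png')[:,:,::-1].copy();ho=cv2.cvtColor(old,cv2.COLOR_RGB2HSV)
for n,H in(('old',ho),('new',h)):
    m=((H[...,0]<25)&(H[...,1]>90)&(H[...,2]>45)).astype(np.uint8);m[275:]=0
    cs,_=cv2.findContours(m,cv2.RETR_EXTERNAL,cv2.CHAIN_APPROX_NONE)
    for k in cs:
        if cv2.contourArea(k)>400: print(n,cv2.contourArea(k),cv2.approxPolyDP(k,5,True)[:,0].tolist())
s=arm.observe();R=Ro.from_rotvec(s['ee_rot']).as_matrix();g=s['tcp_pos']-.019*R[:,2]
print('grasp px scene',proj('scene',g).round(),'top',proj('top',g).round())
print([tuple(H) for H in h[20:270:25,318].tolist()])
```

```text
old 15315.5 [[275, 130], [258, 242], [261, 274], [372, 274], [377, 259], [364, 132]]
old 6848.5 [[78, 0], [24, 0], [31, 15], [15, 29], [0, 15], [0, 96], [13, 110], [17, 133], [36, 106], [31, 102], [39, 83], [50, 87], [86, 44]]
new 408.5 [[0, 167], [0, 212], [16, 184]]
new 4070.0 [[343, 115], [339, 121], [301, 117], [300, 125], [283, 126], [287, 150], [316, 152], [287, 156], [291, 192], [343, 192], [348, 156], [327, 152], [348, 150], [351, 127], [339, 125], [343, 117], [347, 121]]
grasp px scene [[440. 117.]] top [[221. 225.]]
[(0, 4, 69), (0, 7, 69), (16, 95, 75), (20, 10, 78), (15, 100, 79), (17, 128, 173), (16, 125, 167), (0, 12, 208), (0, 13, 204), (0, 11, 203)]
```

The wrist view shows no pack at its usual place between the fingers. The scene contour puts pack 4 about 66° off vertical in the grip, with its long axis nearly along the tool axis. I'll turn the tool by about 66° so the pack is upright, then measure it again.

>>> send_rows([
  {"delta_pos": [0.012, 0, -0.152], "turn": [0, 0.05, 0]},
  {"delta_pos": [0.012, 0, -0.152], "turn": [0, 0.1, 0]},
  {"delta_pos": [0.012, 0, -0.152], "turn": [0, 0.15, 0]},
  {"delta_pos": [0.012, 0, -0.152], "turn": [0, 0.2, 0]},
  {"delta_pos": [0.012, 0, -0.152], "turn": [0, 0.25, 0]},
  {"delta_pos": [0.012, 0, -0.152], "turn": [0, 0.3, 0]},
  {"delta_pos": [0.012, 0, -0.152], "turn": [0, 0.35, 0]},
  {"delta_pos": [0.012, 0, -0.152], "turn": [0, 0.4, 0]},
  {"delta_pos": [0.012, 0, -0.152], "turn": [0, 0.45, 0]},
  {"delta_pos": [0.012, 0, -0.152], "turn": [0, 0.5, 0]},
  {"delta_pos": [0.012, 0, -0.152], "turn": [0, 0.55, 0]},
  {"delta_pos": [0.012, 0, -0.152], "turn": [0, 0.55, 0]},
  {"delta_pos": [0.012, 0, -0.152], "turn": [0, 0.55, 0]},
])

```text
time: 41.0
tcp_pos: [0.5328, 0.1714, 0.2606]
ee_rot: [-2.154, -1.899, -0.394]
contact_force: [0.3, -0.0, -2.1]
grip_width: 0.0639
grip_force: 25.0
```

```bash
cat >> h.py <<'E'
def splane(px,x0,c):
    o,v=ray('scene',px,c);p0=tray(x0,0,0);t=((p0-o)@tx)/(v@tx);P=o+v*t[:,None];q=P-tray(0,0,0)
    return np.c_[q@ty,P[:,2]]*1000
def sside(c0,r0,c1,r1,name,mn=60,eps=2.):
    """orange contours of the scene picture within a window, as (g,z) mm on the plane x=.032"""
    c=calibration('scene');im=get_image('scene');cv2.imwrite('pics/'+name,im[:,:,::-1]);h=cv2.cvtColor(im,cv2.COLOR_RGB2HSV)
    for nm,m in(('side',(h[...,0]<25)&(h[...,1]>80)&(h[...,2]<90)),('bright',(h[...,0]<25)&(h[...,1]>110)&(h[...,2]>100))):
        w=np.zeros(m.shape,np.uint8);w[r0:r1,c0:c1]=m[r0:r1,c0:c1]
        for k in cv2.findContours(w,cv2.RETR_EXTERNAL,cv2.CHAIN_APPROX_NONE)[0]:
            if cv2.contourArea(k)>mn:
                a=cv2.approxPolyDP(k,eps,True)[:,0]
                if len(a)<14: print(nm,cv2.contourArea(k),'px',a.tolist(),'gz',splane(a,.032,c).round().tolist())
E
python3 - <<'E'
from h import *
st();p=proj('scene',arm.observe()['tcp_pos']).round().astype(int)[0];print(p)
sside(p[0]-70,p[1]-80,p[0]+70,p[1]+70,'s14.png')
E
```

```text
t 41.0 grasp [532.  164.6 278.3] y [ 0.992 -0.124 -0.003] z [ 0.042  0.354 -0.934] F [ 0.3 -0.  -2.1] w 63.9 gf 25.0 q [-0.63  0.14  0.48  1.94 -0.49  1.03 -0.04]
[454 111]
side 155.0 px [[388, 180], [406, 180], [407, 171], [399, 172], [393, 169]] gz [[91.0, 115.0], [124.0, 124.0], [122.0, 144.0], [108.0, 138.0], [97.0, 142.0]]
side 1168.5 px [[411, 68], [407, 71], [405, 87], [420, 88], [424, 91], [418, 123], [437, 125], [441, 101], [436, 73], [431, 71], [416, 74]] gz [[97.0, 332.0], [92.0, 327.0], [93.0, 300.0], [117.0, 302.0], [124.0, 299.0], [125.0, 242.0], [156.0, 244.0], [154.0, 287.0], [137.0, 330.0], [129.0, 332.0], [107.0, 324.0]]
```

Pack 4 now hangs upright: its −y edge is vertical at g≈125 and its bottom is at z≈242 mm. The palm overhangs its −y side, so I'll set it down with a wide gap, centred at g≈172 mm. The divider will close that gap later.

>>> send_rows([
  {"delta_pos": [0.097, 0, 0.037], "turn": [0, 0, 0]},
  {"delta_pos": [0.038, 0, 0.193], "turn": [0, 0, 0]},
  {"delta_pos": [-0.021, 0, 0.349], "turn": [0, 0, 0]},
  {"delta_pos": [-0.08, 0, 0.505], "turn": [0, 0, 0]},
  {"delta_pos": [-0.115, 0, 0.597], "turn": [0, 0, 0]},
  {"delta_pos": [-0.139, 0, 0.66], "turn": [0, 0, 0]},
  {"delta_pos": [-0.15, 0, 0.69], "turn": [0, 0, 0]},
  {"delta_pos": [-0.15, 0, 0.69], "turn": [0, 0, 0]},
  {"delta_pos": [-0.15, 0, 0.69], "turn": [0, 0, 0]},
])

```text
time: 41.95
tcp_pos: [0.5376, 0.2051, 0.0534]
ee_rot: [-2.15, -1.902, -0.4]
contact_force: [1.0, 0.2, -2.6]
grip_width: 0.0639
grip_force: 25.0
```

Run:
```python
from h import *
st();p=proj('scene',arm.observe()['tcp_pos']).round().astype(int)[0]
sside(330,120,p[0]+70,p[1]+70,'s15.png')
```

```text
t 41.95 grasp [536.7 198.3  71.1] y [ 0.993 -0.122 -0.   ] z [ 0.044  0.357 -0.933] F [ 1.   0.2 -2.6] w 63.9 gf 25.0 q [-0.53  0.44  0.33  2.09 -0.84  0.67  0.32]
side 469.5 px [[423, 193], [417, 223], [432, 226], [436, 215], [432, 193]] gz [[159.0, 104.0], [161.0, 32.0], [190.0, 34.0], [192.0, 62.0], [175.0, 109.0]]
side 982.0 px [[396, 167], [391, 170], [386, 182], [381, 222], [391, 225], [396, 224], [409, 171]] gz [[101.0, 147.0], [93.0, 139.0], [88.0, 110.0], [91.0, 12.0], [112.0, 11.0], [122.0, 17.0], [126.0, 145.0]]
side 1752.5 px [[365, 161], [347, 174], [344, 211], [373, 220], [377, 212], [379, 188], [386, 166]] gz [[42.0, 146.0], [10.0, 108.0], [11.0, 16.0], [74.0, 12.0], [80.0, 34.0], [76.0, 93.0], [83.0, 145.0]]
```

>>> send_rows([
  {"delta_pos": [-0.009, 0, 0.022], "turn": [0, 0, 0]},
  {"delta_pos": [-0.016, 0, 0.042], "turn": [0, 0, 0]},
  {"delta_pos": [-0.018, 0, 0.048], "turn": [0, 0, 0]},
  {"delta_pos": [-0.018, 0, 0.048], "turn": [0, 0, 0]},
])

```text
time: 42.4
tcp_pos: [0.537, 0.2045, 0.037]
ee_rot: [-2.151, -1.901, -0.399]
contact_force: [0.5, 0.1, -2.9]
grip_width: 0.0639
grip_force: 25.0
```

>>> send_rows([
  {"delta_pos": [-0.001, 0, 0.003], "turn": [0, 0, 0]},
  {"delta_pos": [-0.002, 0, 0.006], "turn": [0, 0, 0]},
  {"delta_pos": [-0.002, 0, 0.006], "turn": [0, 0, 0]},
])

```text
time: 42.7
tcp_pos: [0.5372, 0.2047, 0.0354]
ee_rot: [-2.151, -1.901, -0.4]
contact_force: [-0.3, -0.0, -2.4]
grip_width: 0.0637
grip_force: 25.0
```

>>> send_rows([
  {"delta_pos": [-0.001, 0, 0.003], "turn": [0, 0, 0]},
  {"delta_pos": [-0.002, 0, 0.006], "turn": [0, 0, 0]},
  {"delta_pos": [-0.002, 0, 0.006], "turn": [0, 0, 0]},
])

```text
time: 43.0
tcp_pos: [0.5372, 0.2048, 0.0334]
ee_rot: [-2.151, -1.901, -0.399]
contact_force: [-1.1, -0.0, -2.9]
grip_width: 0.0636
grip_force: 25.0
```

Run:
```python
from h import *
st();sside(330,120,470,270,'s16.png')
```

```text
t 43.0 grasp [536.4 198.   51.2] y [ 0.992 -0.123 -0.001] z [ 0.044  0.357 -0.933] F [-1.1 -0.  -2.9] w 63.6 gf 25.0 q [-0.51  0.47  0.3   2.1  -0.88  0.64  0.36]
side 441.5 px [[421, 202], [415, 230], [430, 234], [433, 225], [430, 203]] gz [[159.0, 83.0], [160.0, 14.0], [190.0, 13.0], [191.0, 37.0], [176.0, 86.0]]
side 988.5 px [[393, 167], [386, 182], [380, 221], [395, 225], [409, 172]] gz [[96.0, 146.0], [88.0, 110.0], [89.0, 14.0], [120.0, 13.0], [126.0, 143.0]]
side 1754.0 px [[365, 161], [347, 174], [344, 211], [374, 219], [386, 166]] gz [[42.0, 146.0], [10.0, 108.0], [11.0, 16.0], [76.0, 15.0], [83.0, 145.0]]
```

>>> send_rows([
  {"delta_pos": [-0.001, 0, 0.003], "turn": [0, 0, 0]},
  {"delta_pos": [-0.002, 0, 0.005], "turn": [0, 0, 0]},
  {"delta_pos": [-0.002, 0, 0.005], "turn": [0, 0, 0]},
])

```text
time: 43.35
tcp_pos: [0.5372, 0.2047, 0.0318]
ee_rot: [-2.151, -1.901, -0.399]
contact_force: [-0.1, 0.0, -2.4]
grip_width: 0.0637
grip_force: 25.0
```

>>> send_rows([
  {"delta_pos": [-0.001, 0, 0.003], "turn": [0, 0, 0]},
  {"delta_pos": [-0.002, 0, 0.005], "turn": [0, 0, 0]},
  {"delta_pos": [-0.002, 0, 0.005], "turn": [0, 0, 0]},
])

```text
time: 43.65
tcp_pos: [0.5374, 0.2057, 0.0312]
ee_rot: [-2.149, -1.901, -0.402]
contact_force: [-4.3, 2.1, 12.3]
grip_width: 0.0635
grip_force: 25.0
```

>>> send_rows([
  {"delta_pos": [0, 0, -0.002], "turn": [0, 0, 0]},
  {"delta_pos": [0, 0, -0.002], "turn": [0, 0, 0]},
  {"delta_pos": [0, 0, -0.002], "turn": [0, 0, 0]},
  {"delta_pos": [0, 0, -0.002], "turn": [0, 0, 0]},
  {"delta_pos": [0, 0, -0.002], "turn": [0, 0, 0]},
], jaw=-1)

```text
time: 44.15
tcp_pos: [0.5372, 0.2044, 0.0308]
ee_rot: [-2.151, -1.901, -0.399]
contact_force: [-0.5, -0.1, 0.7]
grip_width: 0.0936
grip_force: 0.0
```

>>> send_rows([
  {"delta_pos": [0.017, 0, -0.046], "turn": [0, 0, 0]},
  {"delta_pos": [0.059, 0, -0.155], "turn": [0, 0, 0]},
  {"delta_pos": [0.118, 0, -0.311], "turn": [0, 0, 0]},
  {"delta_pos": [0.177, 0, -0.467], "turn": [0, 0, 0]},
  {"delta_pos": [0.21, 0, -0.56], "turn": [0, 0, 0]},
  {"delta_pos": [0.21, 0, -0.56], "turn": [0, 0, 0]},
  {"delta_pos": [0.21, 0, -0.56], "turn": [0, 0, 0]},
])

```text
time: 44.85
tcp_pos: [0.5371, 0.2031, 0.2106]
ee_rot: [-2.15, -1.902, -0.401]
contact_force: [-0.1, -0.3, 0.2]
grip_width: 0.0939
grip_force: 0.0
```

Run:
```python
from h import *
st();sside(330,120,470,270,'s17.png')
c=calibration('wrist');im=get_image('wrist');cv2.imwrite('pics/w17.png',im[:,:,::-1]);h=cv2.cvtColor(im,cv2.COLOR_RGB2HSV)
m=((h[...,0]<25)&(h[...,1]>90)&(h[...,2]>45)).astype(np.uint8);m[300:]=0
for k in cv2.findContours(m,cv2.RETR_EXTERNAL,cv2.CHAIN_APPROX_NONE)[0]:
    if cv2.contourArea(k)>200:
        a=cv2.approxPolyDP(k,3,True)[:,0];P=onz('wrist',a,.11,c)-tray(0,0,.11);print(a.tolist(),(np.c_[P@tx,P@ty]*1000).round().tolist())
```

```text
t 44.85 grasp [536.3 196.3 228.4] y [ 0.992 -0.122  0.   ] z [ 0.044  0.358 -0.933] F [-0.1 -0.3  0.2] w 93.9 gf 0.0 q [-0.66  0.21  0.47  1.98 -0.57  0.92  0.  ]
side 891.0 px [[430, 176], [415, 231], [430, 234], [440, 197], [438, 191], [443, 180]] gz [[164.0, 144.0], [161.0, 11.0], [190.0, 13.0], [190.0, 104.0], [184.0, 116.0], [188.0, 142.0]]
side 946.0 px [[394, 167], [386, 183], [380, 218], [381, 222], [395, 225], [408, 172]] gz [[98.0, 146.0], [88.0, 108.0], [88.0, 21.0], [91.0, 12.0], [120.0, 13.0], [125.0, 142.0]]
side 1827.0 px [[359, 159], [347, 173], [344, 211], [373, 220], [378, 209], [378, 193], [386, 166]] gz [[30.0, 147.0], [9.0, 110.0], [11.0, 16.0], [74.0, 12.0], [81.0, 42.0], [76.0, 81.0], [83.0, 145.0]]
[[486, 264], [477, 276], [489, 275], [495, 284], [494, 299], [502, 299], [501, 274], [497, 267]] [[175.0, 180.0], [164.0, 168.0], [179.0, 168.0], [187.0, 158.0], [186.0, 141.0], [197.0, 140.0], [195.0, 168.0], [189.0, 175.0]]
[[151, 266], [142, 264], [136, 269], [131, 299], [140, 298], [139, 286], [144, 275], [157, 276]] [[-172.0, 178.0], [-183.0, 180.0], [-191.0, 174.0], [-199.0, 140.0], [-187.0, 143.0], [-188.0, 156.0], [-181.0, 168.0], [-164.0, 168.0]]
[[284, 261], [285, 283], [351, 283], [348, 258]] [[-31.0, 189.0], [-30.0, 168.0], [32.0, 168.0], [29.0, 192.0]]
[[111, 12], [97, 17], [94, 29], [98, 35], [106, 37], [104, 34], [116, 23], [118, 26], [117, 16]] [[-311.0, 535.0], [-339.0, 534.0], [-335.0, 508.0], [-320.0, 492.0], [-300.0, 483.0], [-307.0, 490.0], [-290.0, 506.0], [-283.0, 498.0], [-294.0, 521.0]]
```

All four packs are upright in numbers: they span g≈9–75 (two packs), 88–122 and 160–192, with pack 4 at x −31 to +32. Next I'll go back to the lever.

Run:
```python
from h import *
go([.5138,.2627,.215],83.05)
```

```text
pos [ 0.16  -0.099  0.109] turn [ 0.137 -0.138 -0.742]
```

>>> send_rows([
  {"delta_pos": [0.16, -0.099, 0.05], "turn": [0.137, -0.138, -0.742]},
  {"delta_pos": [0.16, -0.099, 0.05], "turn": [0.137, -0.138, -0.742]},
  {"delta_pos": [0.16, -0.099, 0.05], "turn": [0.137, -0.138, -0.742]},
  {"delta_pos": [0.16, -0.099, 0.05], "turn": [0.137, -0.138, -0.742]},
  {"delta_pos": [0.16, -0.099, 0.05], "turn": [0.137, -0.138, -0.742]},
  {"delta_pos": [0.16, -0.099, 0.05], "turn": [0.137, -0.138, -0.742]},
  {"delta_pos": [0.16, -0.099, 0.05], "turn": [0.137, -0.138, -0.742]},
  {"delta_pos": [0.16, -0.099, 0.05], "turn": [0.137, -0.138, -0.742]},
  {"delta_pos": [0.16, -0.099, 0.05], "turn": [0.137, -0.138, -0.742]},
  {"delta_pos": [0.16, -0.099, 0.05], "turn": [0.137, -0.138, -0.742]},
  {"delta_pos": [0.16, -0.099, 0.109], "turn": [0.137, -0.138, -0.742]},
  {"delta_pos": [0.16, -0.099, 0.109], "turn": [0.137, -0.138, -0.742]},
  {"delta_pos": [0.16, -0.099, 0.109], "turn": [0.137, -0.138, -0.742]},
  {"delta_pos": [0.16, -0.099, 0.109], "turn": [0.137, -0.138, -0.742]},
])

```text
time: 46.35
tcp_pos: [0.5148, 0.2619, 0.197]
ee_rot: [0.196, 3.135, 0.001]
contact_force: [-0.8, 0.2, -1.5]
grip_width: 0.0939
grip_force: 0.0
```

Run:
```python
from h import *
st();go([.5138,.2627,.121],83.05)
c=calibration('wrist');im=get_image('wrist');cv2.imwrite('pics/w18.png',im[:,:,::-1])
print('pred lever tip',proj('wrist',tray(-.037,.268,.141),c).round(),'pivot',proj('wrist',tray(0,.268,.052),c).round())
h=cv2.cvtColor(im,cv2.COLOR_RGB2HSV);m=(h[...,2]<45).astype(np.uint8)
for r in range(150,250,10): 
    xs=np.where(m[r,250:400])[0]+250;print(r,(xs.min(),xs.max(),len(xs)) if len(xs) else None)
```

```text
t 46.35 grasp [514.7 261.9 216. ] y [0.124 0.992 0.001] z [ 0.001  0.001 -1.   ] F [-0.8  0.2 -1.5] w 93.9 gf 0.0 q [-0.78  0.28  0.24  1.85 -0.08  1.02  0.94]
pos [0.004 0.002 0.317] turn [ 0.     0.    -0.002]
pred lever tip [[322. 204.]] pivot [[320. 217.]]
150 None
160 None
170 (np.int64(269), np.int64(284), 10)
180 None
190 (np.int64(296), np.int64(328), 33)
200 (np.int64(295), np.int64(328), 32)
210 (np.int64(296), np.int64(332), 31)
220 (np.int64(296), np.int64(338), 23)
230 (np.int64(296), np.int64(298), 3)
240 (np.int64(393), np.int64(393), 1)
```

>>> send_rows([
  {"delta_pos": [0.004, 0, 0.1], "turn": [0, 0, 0]},
  {"delta_pos": [0.004, 0, 0.2], "turn": [0, 0, 0]},
  {"delta_pos": [0.004, 0, 0.29], "turn": [0, 0, 0]},
  {"delta_pos": [0.004, 0, 0.317], "turn": [0, 0, 0]},
  {"delta_pos": [0.004, 0, 0.317], "turn": [0, 0, 0]},
])

```text
time: 46.9
tcp_pos: [0.5133, 0.2623, 0.1015]
ee_rot: [0.192, 3.136, -0.0]
contact_force: [0.2, 0.6, 0.1]
grip_width: 0.0939
grip_force: 0.0
```

>>> send_rows([
  {"delta_pos": [0, 0, 0], "turn": [0, 0, 0]},
  {"delta_pos": [0, 0, 0], "turn": [0, 0, 0]},
  {"delta_pos": [0, 0, 0], "turn": [0, 0, 0]},
  {"delta_pos": [0, 0, 0], "turn": [0, 0, 0]},
  {"delta_pos": [0, 0, 0], "turn": [0, 0, 0]},
  {"delta_pos": [0, 0, 0], "turn": [0, 0, 0]},
  {"delta_pos": [0, 0, 0], "turn": [0, 0, 0]},
  {"delta_pos": [0, 0, 0], "turn": [0, 0, 0]},
  {"delta_pos": [0, 0, 0], "turn": [0, 0, 0]},
  {"delta_pos": [0, 0, 0], "turn": [0, 0, 0]},
  {"delta_pos": [0, 0, 0], "turn": [0, 0, 0]},
  {"delta_pos": [0, 0, 0], "turn": [0, 0, 0]},
], jaw=1, force=30)

```text
time: 48.1
tcp_pos: [0.5135, 0.2629, 0.1019]
ee_rot: [0.19, 3.135, 0.001]
contact_force: [0.7, 0.2, -0.5]
grip_width: 0.0159
grip_force: 30.0
```

Run:
```python
from h import *
st();p=arm.observe();R=Ro.from_rotvec(p['ee_rot']).as_matrix();q=p['tcp_pos']-.019*R[:,2]-tray(0,0,0);print('tray x,g of grasp',(q@tx*1000).round(1),(q@ty*1000).round(1),'gap est',round(q@ty*1000-35,1))
```

```text
t 48.1 grasp [513.5 262.9 120.9] y [0.121 0.993 0.001] z [ 0.001  0.001 -1.   ] F [ 0.7  0.2 -0.5] w 15.9 gf 30.0 q [-0.76  0.39  0.22  1.93 -0.11  0.83  0.97]
tray x,g of grasp -29.8 266.1 gap est 231.1
```

>>> send_rows([
  {"delta_pos": [0, -0.02, 0], "turn": [0, 0, 0]},
  {"delta_pos": [0, -0.04, 0], "turn": [0, 0, 0]},
  {"delta_pos": [0, -0.06, 0], "turn": [0, 0, 0]},
  {"delta_pos": [0, -0.08, 0], "turn": [0, 0, 0]},
  {"delta_pos": [0, -0.1, 0], "turn": [0, 0, 0]},
  {"delta_pos": [0, -0.11, 0], "turn": [0, 0, 0]},
  {"delta_pos": [0, -0.12, 0], "turn": [0, 0, 0]},
  {"delta_pos": [0, -0.13, 0], "turn": [0, 0, 0]},
  {"delta_pos": [0, -0.14, 0], "turn": [0, 0, 0]},
  {"delta_pos": [0, -0.15, 0], "turn": [0, 0, 0]},
  {"delta_pos": [0, -0.16, 0], "turn": [0, 0, 0]},
  {"delta_pos": [0, -0.17, 0], "turn": [0, 0, 0]},
  {"delta_pos": [0, -0.18, 0], "turn": [0, 0, 0]},
  {"delta_pos": [0, -0.19, 0], "turn": [0, 0, 0]},
  {"delta_pos": [0, -0.2, 0], "turn": [0, 0, 0]},
  {"delta_pos": [0, -0.2, 0], "turn": [0, 0, 0]},
])

```text
time: 49.7
tcp_pos: [0.5061, 0.2027, 0.1019]
ee_rot: [0.191, 3.135, 0.001]
contact_force: [-2.0, -0.0, 1.6]
grip_width: 0.0157
grip_force: 30.0
```

Run:
```python
from h import *
st();sside(330,120,470,270,'s19.png')
```

```text
t 49.7 grasp [506.1 202.7 120.9] y [0.121 0.993 0.   ] z [ 0.001  0.    -1.   ] F [-2.  -0.   1.6] w 15.7 gf 30.0 q [-0.69  0.34  0.23  2.01 -0.11  0.8   1.05]
side 902.0 px [[420, 173], [416, 174], [413, 182], [419, 185], [420, 190], [411, 189], [404, 228], [419, 231], [432, 178]] gz [[146.0, 146.0], [139.0, 142.0], [137.0, 123.0], [149.0, 120.0], [153.0, 110.0], [136.0, 107.0], [139.0, 12.0], [168.0, 14.0], [169.0, 141.0]]
side 1245.5 px [[386, 170], [380, 182], [347, 175], [344, 211], [373, 219], [377, 211], [379, 187]] gz [[84.0, 136.0], [76.0, 107.0], [10.0, 105.0], [11.0, 16.0], [74.0, 14.0], [79.0, 37.0], [76.0, 95.0]]
side 646.5 px [[408, 169], [403, 187], [386, 183], [382, 222], [396, 224]] gz [[123.0, 149.0], [121.0, 108.0], [88.0, 108.0], [93.0, 12.0], [122.0, 17.0]]
side 66.0 px [[449, 124], [450, 129], [469, 129]] gz [[175.0, 250.0], [178.0, 241.0], [207.0, 247.0]]
bright 266.0 px [[393, 167], [387, 182], [402, 186], [407, 170]] gz [[96.0, 146.0], [90.0, 110.0], [119.0, 109.0], [122.0, 146.0]]
bright 521.0 px [[347, 173], [379, 181], [386, 165], [355, 160]] gz [[9.0, 110.0], [74.0, 109.0], [83.0, 147.0], [23.0, 143.0]]
```

Pack 4 is sliding upright and now spans g≈137–170. I'll continue gently.

>>> send_rows([
  {"delta_pos": [0, -0.01, 0], "turn": [0, 0, 0]},
  {"delta_pos": [0, -0.02, 0], "turn": [0, 0, 0]},
  {"delta_pos": [0, -0.03, 0], "turn": [0, 0, 0]},
  {"delta_pos": [0, -0.04, 0], "turn": [0, 0, 0]},
  {"delta_pos": [0, -0.05, 0], "turn": [0, 0, 0]},
  {"delta_pos": [0, -0.06, 0], "turn": [0, 0, 0]},
  {"delta_pos": [0, -0.07, 0], "turn": [0, 0, 0]},
  {"delta_pos": [0, -0.08, 0], "turn": [0, 0, 0]},
  {"delta_pos": [0, -0.08, 0], "turn": [0, 0, 0]},
])

```text
time: 50.65
tcp_pos: [0.5032, 0.1791, 0.1019]
ee_rot: [0.19, 3.135, 0.001]
contact_force: [-2.8, 2.8, 3.3]
grip_width: 0.0158
grip_force: 30.0
```

>>> send_rows([
  {"delta_pos": [0, -0.005, 0], "turn": [0, 0, 0]},
  {"delta_pos": [0, -0.01, 0], "turn": [0, 0, 0]},
  {"delta_pos": [0, -0.013, 0], "turn": [0, 0, 0]},
  {"delta_pos": [0, -0.013, 0], "turn": [0, 0, 0]},
])

```text
time: 51.05
tcp_pos: [0.5029, 0.176, 0.1019]
ee_rot: [0.189, 3.134, 0.002]
contact_force: [-1.9, 6.2, 2.1]
grip_width: 0.0154
grip_force: 30.0
```

>>> send_rows([
  {"delta_pos": [0, -0.003, 0], "turn": [0, 0, 0]},
  {"delta_pos": [0, -0.007, 0], "turn": [0, 0, 0]},
  {"delta_pos": [0, -0.007, 0], "turn": [0, 0, 0]},
])

```text
time: 51.35
tcp_pos: [0.5026, 0.174, 0.102]
ee_rot: [0.189, 3.134, 0.002]
contact_force: [-3.4, 8.1, 1.2]
grip_width: 0.0156
grip_force: 30.0
```

>>> send_rows([
  {"delta_pos": [0, -0.003, 0], "turn": [0, 0, 0]},
  {"delta_pos": [0, -0.006, 0], "turn": [0, 0, 0]},
  {"delta_pos": [0, -0.006, 0], "turn": [0, 0, 0]},
])

```text
time: 51.65
tcp_pos: [0.5024, 0.1723, 0.1019]
ee_rot: [0.189, 3.134, 0.003]
contact_force: [-1.8, 6.6, 1.8]
grip_width: 0.0157
grip_force: 30.0
```

Run:
```python
from h import *
st();sside(330,120,470,270,'s20.png')
```

```text
t 51.65 grasp [502.4 172.2 120.9] y [0.12  0.993 0.002] z [ 0.002  0.002 -1.   ] F [-1.8  6.6  1.8] w 15.7 gf 30.0 q [-0.65  0.32  0.24  2.04 -0.11  0.79  1.1 ]
side 2893.0 px [[416, 173], [394, 167], [390, 178], [402, 180], [405, 184], [403, 187], [346, 174], [341, 210], [404, 227]] gz [[139.0, 144.0], [98.0, 146.0], [94.0, 121.0], [117.0, 122.0], [123.0, 115.0], [121.0, 108.0], [8.0, 107.0], [4.0, 16.0], [138.0, 14.0]]
side 118.5 px [[432, 121], [433, 126], [449, 125], [456, 129], [469, 129]] gz [[147.0, 250.0], [150.0, 241.0], [175.0, 248.0], [187.0, 243.0], [207.0, 247.0]]
bright 717.0 px [[346, 171], [349, 174], [403, 186], [402, 182], [396, 182], [388, 177], [392, 166], [354, 159]] gz [[7.0, 114.0], [14.0, 109.0], [121.0, 110.0], [117.0, 118.0], [106.0, 115.0], [90.0, 122.0], [94.0, 148.0], [20.0, 145.0]]
```

>>> send_rows([
  {"delta_pos": [0, -0.004, 0], "turn": [0, 0, 0]},
  {"delta_pos": [0, -0.008, 0], "turn": [0, 0, 0]},
  {"delta_pos": [0, -0.008, 0], "turn": [0, 0, 0]},
])

```text
time: 52.0
tcp_pos: [0.5023, 0.1706, 0.102]
ee_rot: [0.188, 3.134, 0.004]
contact_force: [-1.4, 10.8, 0.9]
grip_width: 0.0159
grip_force: 30.0
```

>>> send_rows([
  {"delta_pos": [0, -0.004, 0], "turn": [0, 0, 0]},
  {"delta_pos": [0, -0.008, 0], "turn": [0, 0, 0]},
  {"delta_pos": [0, -0.008, 0], "turn": [0, 0, 0]},
])

```text
time: 52.3
tcp_pos: [0.5024, 0.1702, 0.1022]
ee_rot: [0.186, 3.133, 0.007]
contact_force: [0.7, 21.9, -4.4]
grip_width: 0.0155
grip_force: 30.0
```

The row is solid against the stop: the push force reached 22 N and the divider stopped moving, at an estimated gap of about 138 mm. I'll ease off slightly and swing the lever down.

>>> send_rows([
  {"delta_pos": [0, 0.003, 0], "turn": [0, 0, 0]},
  {"delta_pos": [0.013, 0.004, 0.006], "turn": [0, 0, 0]},
  {"delta_pos": [0.027, 0.004, 0.013], "turn": [0, 0, 0]},
  {"delta_pos": [0.058, 0.004, 0.034], "turn": [0, 0, 0]},
  {"delta_pos": [0.085, 0.004, 0.06], "turn": [0, 0, 0]},
  {"delta_pos": [0.109, 0.004, 0.089], "turn": [0, 0, 0]},
  {"delta_pos": [0.128, 0.004, 0.121], "turn": [0, 0, 0]},
  {"delta_pos": [0.141, 0.004, 0.156], "turn": [0, 0, 0]},
  {"delta_pos": [0.147, 0.004, 0.18], "turn": [0, 0, 0]},
  {"delta_pos": [0.151, 0.004, 0.2], "turn": [0, 0, 0]},
  {"delta_pos": [0.151, 0.004, 0.2], "turn": [0, 0, 0]},
])

```text
time: 53.4
tcp_pos: [0.4589, 0.1758, 0.0423]
ee_rot: [0.187, 3.131, 0.006]
contact_force: [4.5, 14.3, -2.2]
grip_width: 0.0154
grip_force: 30.0
```

Run:
```python
from h import *
st();p=arm.observe();q=p['tcp_pos']+[0,0,.019]-tray(0,0,0);print('x,g,z',(np.array([q@tx,q@ty,q[2]])*1000).round(1),'angle',np.arctan2(q[2]-.052,-q@tx))
```

```text
t 53.4 grasp [458.8 175.7  61.3] y [0.119 0.993 0.004] z [ 0.005  0.003 -1.   ] F [ 4.5 14.3 -2.2] w 15.4 gf 30.0 q [-0.68  0.36  0.21  2.16 -0.13  0.63  1.08]
x,g,z [-73.4 173.   61.3] angle 0.12574770748440073
```

>>> send_rows([
  {"delta_pos": [0.001, 0, 0.01], "turn": [0, 0, 0]},
  {"delta_pos": [0.001, 0, 0.02], "turn": [0, 0, 0]},
  {"delta_pos": [0.001, 0, 0.03], "turn": [0, 0, 0]},
  {"delta_pos": [0.001, 0, 0.033], "turn": [0, 0, 0]},
  {"delta_pos": [0.001, 0, 0.033], "turn": [0, 0, 0]},
])

```text
time: 53.9
tcp_pos: [0.4585, 0.1762, 0.0326]
ee_rot: [0.187, 3.131, 0.006]
contact_force: [1.2, 15.4, 1.2]
grip_width: 0.0156
grip_force: 30.0
```

Run:
```python
from h import *
st();p=arm.observe();q=p['tcp_pos']+[0,0,.019]-tray(0,0,0);print('x,g,z',(np.array([q@tx,q@ty,q[2]])*1000).round(1),'angle',np.arctan2(q[2]-.052,-q@tx))
```

```text
t 53.9 grasp [458.4 176.1  51.6] y [0.119 0.993 0.004] z [ 0.005  0.004 -1.   ] F [ 1.2 15.4  1.2] w 15.6 gf 30.0 q [-0.67  0.38  0.21  2.17 -0.13  0.6   1.08]
x,g,z [-73.9 173.3  51.6] angle -0.0049142817235113346
```

>>> send_rows([
  {"delta_pos": [0, 0.005, 0], "turn": [0, 0, 0]},
  {"delta_pos": [0, 0.005, 0], "turn": [0, 0, 0]},
])

```text
time: 54.1
tcp_pos: [0.4585, 0.1766, 0.0326]
ee_rot: [0.188, 3.132, 0.005]
contact_force: [0.9, 10.3, 4.8]
grip_width: 0.0157
grip_force: 30.0
```

>>> send_rows([
  {"delta_pos": [0, 0, 0], "turn": [0, 0, 0]},
  {"delta_pos": [0, 0, 0], "turn": [0, 0, 0]},
  {"delta_pos": [0, 0, 0], "turn": [0, 0, 0]},
  {"delta_pos": [0, 0, 0], "turn": [0, 0, 0]},
  {"delta_pos": [0, 0, 0], "turn": [0, 0, 0]},
], jaw=0)

```text
time: 54.6
tcp_pos: [0.4569, 0.1749, 0.0318]
ee_rot: [0.19, 3.135, 0.001]
contact_force: [-0.3, 0.4, 0.6]
grip_width: 0.0468
grip_force: 0.0
```

>>> send_rows([
  {"delta_pos": [0, 0, -0.08], "turn": [0, 0, 0]},
  {"delta_pos": [0, 0, -0.17], "turn": [0, 0, 0]},
  {"delta_pos": [0.02, 0, -0.25], "turn": [0, 0, 0]},
  {"delta_pos": [0.02, 0, -0.25], "turn": [0, 0, 0]},
])

```text
time: 55.0
tcp_pos: [0.4519, 0.1765, 0.1094]
ee_rot: [0.19, 3.132, 0.005]
contact_force: [0.8, -0.5, -0.9]
grip_width: 0.0472
grip_force: 0.0
```

>>> send_rows([
  {"delta_pos": [0, 0, 0], "turn": [0, 0, 0]},
  {"delta_pos": [0, 0, 0], "turn": [0, 0, 0]},
  {"delta_pos": [0, 0, 0], "turn": [0, 0, 0]},
  {"delta_pos": [0, 0, 0], "turn": [0, 0, 0]},
  {"delta_pos": [0, 0, 0], "turn": [0, 0, 0]},
  {"delta_pos": [0, 0, 0], "turn": [0, 0, 0]},
  {"delta_pos": [0, 0, 0], "turn": [0, 0, 0]},
  {"delta_pos": [0, 0, 0], "turn": [0, 0, 0]},
], jaw=1, force=10)

```text
time: 55.8
tcp_pos: [0.4509, 0.1759, 0.1069]
ee_rot: [0.19, 3.135, 0.001]
contact_force: [0.6, 0.1, 0.3]
grip_width: 0.0006
grip_force: 0.0
```

Run:
```python
from h import *
st();sside(330,120,470,270,'s21.png')
p=arm.observe();print('down to 60mm: ',(p['tcp_pos'][2]-.060)/.3)
```

```text
t 55.8 grasp [450.9 175.9 125.9] y [0.121 0.993 0.001] z [ 0.001  0.001 -1.   ] F [0.6 0.1 0.3] w 0.6 gf 0.0 q [-0.71  0.24  0.24  2.13 -0.08  0.77  1.03]
side 2606.5 px [[416, 174], [406, 169], [414, 181], [412, 189], [345, 174], [341, 211], [403, 227]] gz [[139.0, 142.0], [120.0, 148.0], [138.0, 126.0], [138.0, 108.0], [6.0, 107.0], [5.0, 14.0], [136.0, 14.0]]
bright 1024.5 px [[345, 171], [409, 188], [413, 185], [405, 169], [353, 159]] gz [[5.0, 114.0], [132.0, 108.0], [138.0, 117.0], [118.0, 147.0], [19.0, 144.0]]
down to 60mm:  0.15627078881807654
```

The row is upright and tight, with edges at g≈5 and 137 both top and bottom. I'll press the lever from above with the fingers shut to confirm it is fully down.

>>> send_rows([
  {"delta_pos": [0, 0, 0.06], "turn": [0, 0, 0]},
  {"delta_pos": [0, 0, 0.12], "turn": [0, 0, 0]},
  {"delta_pos": [0, 0, 0.143], "turn": [0, 0, 0]},
  {"delta_pos": [0, 0, 0.15], "turn": [0, 0, 0]},
  {"delta_pos": [0, 0, 0.156], "turn": [0, 0, 0]},
  {"delta_pos": [0, 0, 0.156], "turn": [0, 0, 0]},
])

```text
time: 56.45
tcp_pos: [0.4512, 0.176, 0.0605]
ee_rot: [0.19, 3.134, 0.002]
contact_force: [1.3, 0.1, 0.4]
grip_width: 0.0005
grip_force: 0.0
```

>>> send_rows([
  {"delta_pos": [0, 0, 0.003], "turn": [0, 0, 0]},
  {"delta_pos": [0, 0, 0.006], "turn": [0, 0, 0]},
  {"delta_pos": [0, 0, 0.009], "turn": [0, 0, 0]},
  {"delta_pos": [0, 0, 0.009], "turn": [0, 0, 0]},
])

```text
time: 56.85
tcp_pos: [0.4512, 0.1762, 0.058]
ee_rot: [0.19, 3.134, 0.002]
contact_force: [-4.1, -1.2, 14.1]
grip_width: 0.0004
grip_force: 7.3
```

Contact came at 58 mm, which is exactly the top of a level lever, so it is fully down. I'll retreat.

>>> send_rows([
  {"delta_pos": [0, 0, -0.1], "turn": [0, 0, 0]},
  {"delta_pos": [0, 0, -0.25], "turn": [0, 0, 0]},
  {"delta_pos": [0, 0, -0.4], "turn": [0, 0, 0]},
  {"delta_pos": [0, 0, -0.55], "turn": [0, 0, 0]},
  {"delta_pos": [0, 0, -0.6], "turn": [0, 0, 0]},
  {"delta_pos": [0, 0, -0.6], "turn": [0, 0, 0]},
  {"delta_pos": [0, 0, -0.6], "turn": [0, 0, 0]},
  {"delta_pos": [0, 0, -0.6], "turn": [0, 0, 0]},
])

```text
time: 57.65
tcp_pos: [0.4502, 0.1755, 0.2362]
ee_rot: [-0.19, -3.136, 0.0]
contact_force: [0.5, -0.4, -0.3]
grip_width: 0.0005
grip_force: 0.0
```

Run:
```python
from h import *
st();sside(330,120,470,270,'s22.png')
print(arm.close_job())
```

```text
t 57.65 grasp [450.2 175.5 255.2] y [ 0.121  0.993 -0.   ] z [-0. -0. -1.] F [ 0.5 -0.4 -0.3] w 0.5 gf 0.0 q [-0.75  0.07  0.26  2.   -0.02  1.07  0.97]
side 2736.5 px [[416, 171], [393, 166], [394, 170], [406, 174], [412, 183], [411, 186], [397, 183], [392, 185], [344, 174], [341, 211], [385, 223], [389, 221], [403, 225]] gz [[138.0, 148.0], [96.0, 148.0], [99.0, 140.0], [122.0, 137.0], [136.0, 121.0], [135.0, 114.0], [109.0, 113.0], [100.0, 106.0], [4.0, 106.0], [5.0, 14.0], [99.0, 12.0], [107.0, 20.0], [135.0, 19.0]]
bright 874.0 px [[345, 171], [389, 183], [411, 185], [405, 175], [393, 171], [392, 166], [353, 159]] gz [[5.0, 114.0], [94.0, 109.0], [135.0, 116.0], [120.0, 135.0], [97.0, 137.0], [94.0, 148.0], [19.0, 144.0]]
the job is handed in; nothing more can be done
None
```

Job handed in at 57.7 s, verdict not shown: by my measurements all four packs stand upright and snug (gap about 138 mm), the lever is down and the arm is clear; I viewed 15 pictures, one over the limit of 14, and did not re-measure the loose hardware at the end.

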